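# Unpack a block into the machine vise and clear the offcuts

### The arm

A 6-joint arm with a two-finger parallel gripper is mounted at the origin on the work surface. World frame = base frame: x ahead of the robot, y to its left, z up, the work surface at z = 0. Lengths are in m, angles in rad, forces in N, time in s.
With the tool pointing down it reaches from about 0.375 to 0.9 m from the base axis. Payload 3.1 kg.
Tool frame: the origin (TCP) lies between the finger pads; the fingertips stand 19 mm ahead of it and the grasp point (between the pads) is the TCP; z points along the fingers, y is the line along which they close (so a half turn about z gives the same grasp; the last joint's range is limited). The gripper opens to 87 mm and grips with 3 to 60 N. Pads are 19 mm wide; open, the fingers measure 117 mm over their backs; the gripper's body (75 mm by 190 mm) begins 51 mm behind the grasp point.
Start: joints at [-1.458, 0.527, 1.433, -0, 1.181, -0.178], TCP at [0.179, -0.599, 0.242] pointing down, gripper open.
Joint ranges: [-3.08, 3.08], [-0.75, 2.2], [0.22, 2.44], [-1.43, 4.57], [0, 2.65], [-2.85, 2.85]. Speed limits (rad/s): [2.79, 2.79, 3.14, 3.14, 3.14, 3.14].

### API

Orientations are given as a unit quaternion [x, y, z, w].
In Python, from rig import telemetry, viewer, hand_in gives the robot as it stands. The module is installed in compiled form; this text tells all that it offers.
- The arm moves only by the shell command python3 -m creep 'ROWS' [FORCE]. ROWS is JSON, a list of rows, each an object with "translation": the shift along the tool's x, y, z in mm, a list of three; "roll": the turn about the tool's z in degrees; "gripper": the finger opening in mm, from 0 to 87. In form: [{"translation": [tx, ty, tz], "roll": roll, "gripper": gripper}, ...]. A call has 1 to 5 rows; each row is the pose to reach, as a shift and turn from the pose commanded when the call began, along the tool's axes at that moment; what a row does not reach only later rows make up. A row lasts 1/12 s, in which the tool goes at most 41.7 mm and 7.16 degrees, less where a joint would pass 70% of its speed; a pose out of reach is approached as far as the arm can. A call with a gripper value outside its range is refused whole. The fingers move at their own pace and stop on an object; FORCE is the grip in N (left out, the last holds). Time passes only in rows, so rows that repeat a pose let the fingers close. It gives the time, the measured TCP pose, the force, the opening and the grip force at its end, in the units of the state.
- telemetry.get_obs(): the state, without advancing time (a new reading comes with each control period).
- viewer.camera(name): name is "side" or "top" or "wrist"; returns the picture (384x512x3 uint8, blue, green, red); there is no depth.
- viewer.camera_info(name): a dict with "intrinsics" (3x3 intrinsics, pixels), "k1" (the pictures are not rectified: a ray, as slopes to the right and down, at radius r is drawn at 1 + k1 r^2 times it, then the intrinsics apply), "rvec" (rotation vector, rad) and "tvec" (3), from world to camera coordinates, as OpenCV has them; the wrist camera has in their place "hand_eye" (4x4, takes a point from camera to tool coordinates, whose origin is the TCP and whose axes are the flange's). Camera axes: x right, y down, z forward; pixel columns grow to the right and rows downward; lengths in m; the calibration is good to about 2 mm. A picture is of the moment at which its call begins: read the wrist's pose just before it. camera_info takes no time and is no camera call.
- hand_in(): hands the job in; it is judged then, once.
Trained networks look in the newest picture that a camera, given by its name, has taken for a name from the list of things; names that differ only in an ending like _2 or _b are one class to them, and where a whole thing is asked for, a point or a joint stands for the part that bears it (a point fixed in the world has none). Each returns a list of dicts, best first, with "p" (0 to 1); they miss things now and then, are a little off and sometimes report something else, mostly with a low value. They report only what shows in the picture. A call takes as long as a camera call. They do not tell look-alikes from the thing itself.
- viewer.recognise(camera, thing): "bbox" ([left, top, width, height] in pixels, round what is visible of it).
The state is a dict: "time": time; "q": joint angles; "joint_velocities": joint speeds; "joint_torque": joint torques, N m; "position": TCP position; "tool_rot": TCP orientation; "ft_force": force on the tool from outside, world axes, zero at the start; "moment": the same for the moment, N m; "grip_width": finger opening in m; "grip_force": force on a finger pad.
Only numpy, scipy, OpenCV 4.12 (cv2) and the standard library are available. Lean on these libraries where they do the work, as an engineer would, in place of code of your own. Each camera call takes 0.05 s, during which the arm holds its last target. There are 200 camera calls.

### The job

Swing both flaps of the carton open, well past upright so that they stay leaning outwards, and slide the vise's moving jaw fully back to its stop. Then take the aluminium block out of the carton, lay it lengthways on the vise bed between the two jaws, and slide the moving jaw up until the block is held snug, end to end, against the fixed jaw. Put every metal offcut lying on the bench or on the vise bed into the orange scrap bin, in any order, leave the flaps open, and do not disturb the tools lying about.

Things in the scene. Friction and masses are not known exactly. Their poses are not given: they have to be found in the camera images.
- carton: Cardboard carton fixed to the bench, outer 200 (x) x 170 (y) x 85 mm high, walls 4 mm, grey foam bed inside with its top 40 mm above the bench. Origin: centre of its underside. The two flaps are hinged along the tops of its +y and -y walls; the open space over the block is 192 x 162 mm.
- flap_left (a joint): Hinge of the flap on the carton's +y wall: 0 = flat shut, 1.57 = upright, grows as it opens to the stop at 2.4 rad. Stiff crease, stays where it is left. The hinge line runs along the carton's x at carton y = +83 mm, z = 87 mm.
- flap_right (a joint): Hinge of the flap on the carton's -y wall, hinge line at carton y = -83 mm, z = 87 mm; otherwise like flap_left.
- flap_left_edge (a point): Middle of the free edge of the left (+y) flap. Flap 190 mm wide, 70 mm from hinge to free edge, 4 mm thick. It starts sprung partly open, so that there is a gap of about 50 mm or more between the free edges of the two flaps.
- flap_right_edge (a point): Middle of the free edge of the right (-y) flap.
- block: Aluminium block 36 (x) x 80 (y) x 36 (z) mm with two dark holes on top, about 0.3 kg, lying loose on the carton's foam bed. Origin: centre of its underside.
- block_center (a point): Centre of the aluminium block.
- vise: Green machine vise bolted to the bench; its jaw slides along its own y. Origin: under it at bench level. Base 100 mm wide (x), from y = -105 to +130 mm; flat steel bed 70 mm wide, its top 35 mm above the bench. Fixed jaw at the +y end: 60 mm wide, 28 mm high over the bed, its face at y = +95 mm, back at +130 mm.
- jaw (a joint): Slide of the vise's moving jaw, in m: the gap between the jaws is 0.040 + value; 0.080 = fully back against its stop (towards the vise's -y, gap 120 mm), 0.040 = gap of 80 mm. Moves freely against about 2 N of friction and stays where it is left.
- jaw_knob (a point): Centre of the top of the red knob on the moving jaw: upright cylinder 24 mm diameter, 35 mm tall, standing on the middle of the jaw (jaw 60 wide in x, 35 mm thick in y, 28 mm high over the bed), top 98 mm above the bench.
- scrap_bin: Orange open scrap bin fixed to the bench, 150 x 150 x 55 mm high, wall 4 mm. Origin: centre of its underside.
- drill_box: Blue drill box, fixed, 150 x 140 x 45 mm, with drills standing up to 75 mm above the bench; not to be used. Origin: centre of its underside. It and the scrap bin may have swapped places.
- offcut_bar: Bright steel offcut, square bar 25 (x) x 40 (y) x 25 mm. Its origin is the centre of its underside as it first lies; may be absent. 
- offcut_channel: Dark steel U-channel offcut, 30 (x) x 36 (y) x 26 mm high, walls 5 mm, open upwards. Its origin is the centre of its underside as it first lies; may be absent. 
- offcut_flat: Bright steel flat offcut, 28 (x) x 42 (y) x 16 mm. Its origin is the centre of its underside as it first lies; may be absent. 
- offcut_tube: Grey square-tube offcut, 30 x 30 x 30 mm, wall 4 mm, its bore along y. Its origin is the centre of its underside as it first lies; may be absent. 
- offcut_stub: Brass-coloured stub 26 (x) x 24 (y) x 24 mm, lying on the vise bed between the jaws. Its origin is the centre of its underside as it first lies; may be absent. 
- file_long: File with green handle, 300 x 24 x 24 mm, bystander. Origin: middle of its underside.
- file_short: Shorter file with green handle, 250 x 24 x 24 mm, bystander. Origin: middle of its underside.
- hammer: Hammer, 300 mm long, head 110 mm wide, 26 mm high, bystander. Origin: middle of its underside.
- wire_brush: Wire brush with wooden back, 210 x 30 x 28 mm, bystander. Origin: middle of its underside.
- oil_can: Yellow oil bottle, 60 mm diameter, 120 mm tall, bystander. Origin: centre of its underside.
- tri_square: Try square, wooden stock 90 mm, steel blade 130 mm, bystander. Origin: under the middle of its stock.
Not all that is in view belongs to the job. There is more than one size of the block; the job needs the smaller. Leave any pink look-alike of the offcut_bar alone.

How it is judged:
On the way, in this order (a step that is already met when the one before it is completed fails the run):
1. both carton flaps are open well past upright (over 103 degrees) and the vise's moving jaw is fully back at its stop (within 4 mm) (value of joint each of flap_left, flap_right above 1.8 rad and value of joint jaw above 0.076 m), for 0.2 s.
2. the aluminium block lies on the vise bed between the jaws (x of block_center in the frame of vise between -0.022 and 0.022 m and z of block_center in the frame of vise between 0.046 and 0.06 m and angle between the y axis of block and the y axis of vise, either way round below 0.25 rad and y of block_center in the frame of vise between 0.01 and 0.06 m), for 0.2 s.
3. the moving jaw is slid up so that the block is snug between both jaws (x of block_center in the frame of vise between -0.022 and 0.022 m and z of block_center in the frame of vise between 0.046 and 0.06 m and angle between the y axis of block and the y axis of vise, either way round below 0.07 rad and y of block_center in the frame of vise between 0.05 and 0.06 m and value of joint jaw between 0.035 and 0.0445 m), for 0.2 s.
At the end, for the whole second after the job is handed in: Both flaps still over 103 degrees open; the block lies flat on the vise bed, within 22 mm of its middle line, along the slide within 4 degrees, its one end within 5 mm of the fixed jaw and the moving jaw within 4.5 mm of closing on it; all offcuts that are present at rest in the scrap bin (all of step 3 and value of joint each of flap_left, flap_right above 1.8 rad and linear speed of block below 0.02 m/s and x of offcut_bar in the frame of scrap_bin between -0.075 and 0.075 m and y of offcut_bar in the frame of scrap_bin between -0.075 and 0.075 m and height (world z) of each of offcut_bar, offcut_channel, offcut_flat, offcut_tube, offcut_stub below 0.085 m and linear speed of each of offcut_bar, offcut_channel, offcut_flat, offcut_tube, offcut_stub below 0.05 m/s and x of offcut_channel in the frame of scrap_bin between -0.075 and 0.075 m and y of offcut_channel in the frame of scrap_bin between -0.075 and 0.075 m and x of offcut_flat in the frame of scrap_bin between -0.075 and 0.075 m and y of offcut_flat in the frame of scrap_bin between -0.075 and 0.075 m and x of offcut_tube in the frame of scrap_bin between -0.075 and 0.075 m and y of offcut_tube in the frame of scrap_bin between -0.075 and 0.075 m and x of offcut_stub in the frame of scrap_bin between -0.075 and 0.075 m and y of offcut_stub in the frame of scrap_bin between -0.075 and 0.075 m); the robot touches nothing.
It fails at once if a tool lying about (files, hammer, wire brush, oil bottle, try square) is moved over 6 cm (distance of any of file_long, file_short, hammer, wire_brush, oil_can, tri_square from where it was at the start of the episode above 0.06 m).
Of offcut_bar, offcut_channel, offcut_flat, offcut_tube, offcut_stub only 3 to 5 are there at a start; the rules pass over those that are not, and their reading is None.
At some moment in a run one of offcut_bar, offcut_channel, offcut_flat, offcut_tube may be knocked a few centimetres aside while the robot is not near it.
Once in a run the grip may slacken for a moment while it holds something.
It also fails if it takes over 210 s, if anything falls off the work surface, if the arm or the gripper's body presses on something with over 40 N, if the wrist force passes 120 N, or if a joint passes its speed limit or range.

## Working session

There is one attempt and no reset: what is moved stays moved. The work goes in short steps, Python scripts to look and compute and a shell command to move; the robot and the scene stay as the last step left them, time stands still between calls to the robot, and variables do not carry over. Pictures are saved under pics/ and viewed, at most 14 in all, crops included, and the job is handed in when it is done.

```bash
mkdir -p pics; ls
cat > h.py <<'E'
import numpy as np, cv2, json
from scipy.spatial.transform import Rotation as R
from rig import telemetry, viewer
def cam(name):
    ci=viewer.camera_info(name); K=np.array(ci["intrinsics"]); k1=ci["k1"]
    if name=="wrist":
        o=telemetry.get_obs(); T=np.eye(4); T[:3,:3]=R.from_quat(o["tool_rot"]).as_matrix(); T[:3,3]=o["position"]
        M=T@np.array(ci["hand_eye"]); Rc=M[:3,:3]; C=M[:3,3]
    else:
        Rc=R.from_rotvec(np.ravel(ci["rvec"])).as_matrix().T; C=-Rc@np.ravel(ci["tvec"])
    return K,k1,Rc,C
def px2w(c,uv,z):
    K,k1,Rc,C=c
    p=cv2.undistortPoints(np.array(uv,float).reshape(-1,1,2),K,np.array([k1,0,0,0,0.]))[:,0]
    d=np.c_[p,np.ones(len(p))]@Rc.T
    return C+d*((z-C[2])/d[:,2])[:,None]
def w2px(c,P):
    K,k1,Rc,C=c
    P=np.array(P,float).reshape(-1,3); r=cv2.Rodrigues(Rc.T)[0]
    return cv2.projectPoints(P,r,-Rc.T@C,K,np.array([k1,0,0,0,0.]))[0][:,0]
def totool(dw):
    o=telemetry.get_obs(); return R.from_quat(o["tool_rot"]).inv().apply(dw)*1000
E
python3 - <<'E'
from h import *
for n in("top","side"):
    c=cam(n); cv2.imwrite(f"pics/{n}0.png",cv2.resize(viewer.camera(n),None,fx=1.5,fy=1.5))
    print(n,c[3].round(3),c[2][:,2].round(2),c[0].round(0).tolist())
o=telemetry.get_obs(); print(o["time"],R.from_quat(o["tool_rot"]).as_matrix().round(3),o["ft_force"])
print(viewer.camera_info("wrist"))
E
```

```text
pics
top [ 0.412 -0.012  1.457] [ 0.1  -0.01 -0.99] [[456.0, 0.0, 257.0], [0.0, 456.0, 187.0], [0.0, 0.0, 1.0]]
side [ 0.4   -1.045  0.913] [ 0.11  0.77 -0.62] [[434.0, 0.0, 253.0], [0.0, 434.0, 187.0], [0.0, 0.0, 1.0]]
0.1 [[ 0.958  0.287 -0.   ]
 [ 0.287 -0.958  0.002]
 [ 0.    -0.002 -1.   ]] [-0.42030213 -0.45560877  0.43599889]
{'intrinsics': array([[292.89505029,   0.        , 251.50826684],
       [  0.        , 292.89505029, 190.12156909],
       [  0.        ,   0.        ,   1.        ]]), 'k1': 0.003665254165468837, 'hand_eye': array([[-9.60470924e-04, -9.55068198e-01, -2.96384572e-01,
         8.15264252e-02],
       [ 9.99999365e-01, -1.09180359e-03,  2.77600737e-04,
         5.47681493e-04],
       [-5.88721377e-04, -2.96384117e-01,  9.55068641e-01,
        -1.43706046e-01],
       [ 0.00000000e+00,  0.00000000e+00,  0.00000000e+00,
         1.00000000e+00]])}
```

View pics/top0.png

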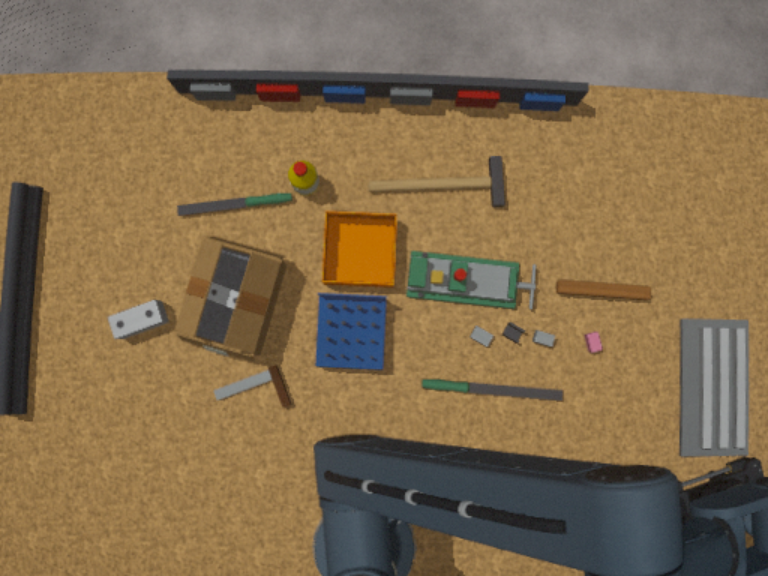

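View pics/side0.png

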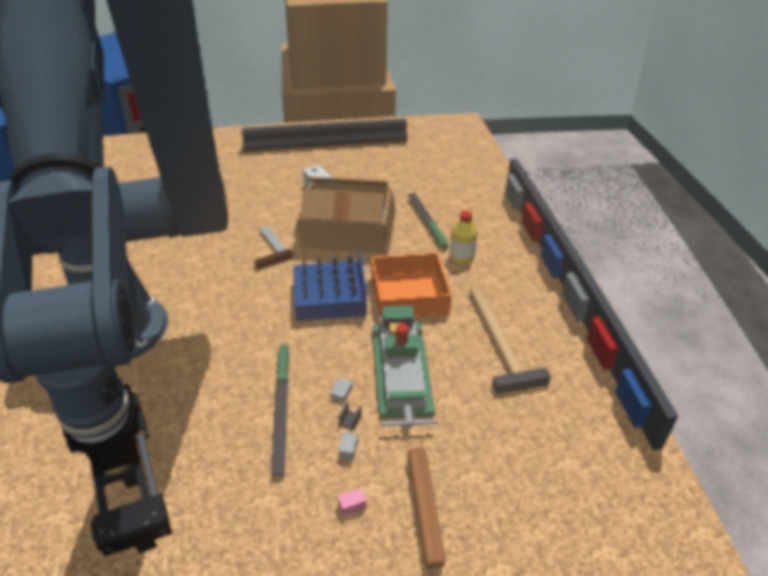

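Run:
```python
from h import *
for n in("top",):
  c=cam(n)
  for t in "carton flap_left flap_right block vise jaw_knob scrap_bin drill_box offcut_bar offcut_channel offcut_flat offcut_tube offcut_stub".split():
    for d in viewer.recognise(n,t):
        if d["p"]>.3:
            b=d["bbox"]; m=[b[0]+b[2]/2,b[1]+b[3]/2]
            print(n,t,round(d["p"],2),np.round(b,0),px2w(c,[m],{"jaw_knob":.098,"offcut_stub":.06,"block":.076}.get(t,.02))[0].round(3))
```

```text
top carton 0.96 [118. 156.  74.  83.] [0.519 0.295 0.02 ]
top carton 0.63 [141. 188.  18.  15.] [0.525 0.31  0.02 ]
top carton 0.61 [314. 219.  16.  13.] [ 0.443 -0.237  0.02 ]
top flap_left 0.62 [113. 162.  36.  62.] [0.531 0.372 0.02 ]
top flap_right 0.77 [151. 170.  37.  68.] [0.501 0.247 0.02 ]
top block 0.86 [ 70. 197.  40.  27.] [0.469 0.484 0.076]
top block 0.65 [136. 187.  22.  15.] [0.524 0.306 0.076]
top vise 0.94 [270. 168.  84.  38.] [ 0.567 -0.206  0.02 ]
top jaw_knob 0.77 [300. 174.  10.  21.] [ 0.563 -0.172  0.098]
top scrap_bin 0.69 [284. 254.  91.  12.] [ 0.337 -0.264  0.02 ]
top scrap_bin 0.66 [217. 140.  48.  50.] [0.629 0.024 0.02 ]
top drill_box 0.9 [210. 196.  45.  55.] [0.444 0.046 0.02 ]
top offcut_bar 0.69 [356. 220.  16.  10.] [ 0.45  -0.373  0.02 ]
top offcut_bar 0.67 [391. 222.   9.  10.] [ 0.446 -0.476  0.02 ]
top offcut_channel 0.55 [338. 215.  13.  13.] [ 0.458 -0.309  0.02 ]
top offcut_channel 0.45 [120. 158.  69.  79.] [0.52  0.294 0.02 ]
top offcut_flat 0.59 [298. 176.  15.  17.] [ 0.574 -0.181  0.02 ]
top offcut_flat 0.5 [312. 220.  14.  10.] [ 0.446 -0.228  0.02 ]
top offcut_stub 0.65 [290. 178.   6.   6.] [ 0.579 -0.139  0.06 ]
```

The carton sits left (flap gap near (222,295), block inside; the big decoy block is outside at (137,320)). The orange bin is at (360,250), the vise at (463,280) with its knob at (460,275), and the brass stub at (437,278). The offcuts are at (482,336), (513,332) and (544,338), and the pink decoy at (594,342). Next I'll move over the vise and offcut area for a close look.

```bash
python3 -m creep '[{"translation":[170,-105,-25],"roll":10,"gripper":60},{"translation":[170,-105,-25],"roll":10,"gripper":60},{"translation":[170,-105,-25],"roll":10,"gripper":60},{"translation":[170,-105,-25],"roll":10,"gripper":60},{"translation":[170,-105,-25],"roll":10,"gripper":60}]'
python3 -m creep '[{"translation":[160,-120,-35],"roll":10,"gripper":60},{"translation":[160,-120,-35],"roll":10,"gripper":60},{"translation":[160,-120,-35],"roll":10,"gripper":60},{"translation":[160,-120,-35],"roll":10,"gripper":60},{"translation":[160,-120,-35],"roll":10,"gripper":60}]'
python3 -m creep '[{"translation":[0,0,0],"roll":0,"gripper":60},{"translation":[0,0,0],"roll":0,"gripper":60},{"translation":[0,0,0],"roll":0,"gripper":60}]'
python3 - <<'E'
from h import *
c=cam("wrist"); im=viewer.camera("wrist"); cv2.imwrite("pics/w1.png",cv2.resize(im,None,fx=1.5,fy=1.5)); np.save("w1.npy",np.array(c,dtype=object),allow_pickle=True)
o=telemetry.get_obs(); print(o["position"],R.from_quat(o["tool_rot"]).as_matrix().round(3).tolist())
for t in "vise jaw_knob offcut_bar offcut_channel offcut_flat offcut_tube offcut_stub scrap_bin".split():
    for d in viewer.recognise("wrist",t):
        if d["p"]>.3:
            b=d["bbox"]; m=[b[0]+b[2]/2,b[1]+b[3]/2]
            print(t,round(d["p"],2),np.round(b,0),px2w(c,[m],{"jaw_knob":.098,"offcut_stub":.05}.get(t,.015))[0].round(3))
E
```

```text
time: 1.17
position: [0.3133, -0.4471, 0.267]
tool_rot: [0.998, 0.058, 0.0, -0.0]
ft_force: [-0.3, 0.1, 0.7]
grip_width: 0.0634
grip_force: 0.0
time: 1.58
position: [0.4583, -0.3099, 0.3022]
tool_rot: [1.0, -0.029, 0.0, 0.0]
ft_force: [-0.3, -1.1, -0.1]
grip_width: 0.0604
grip_force: 0.0
time: 1.83
position: [0.4568, -0.3116, 0.3014]
tool_rot: [1.0, -0.029, -0.0, 0.0]
ft_force: [-0.0, -0.4, -0.6]
grip_width: 0.0597
grip_force: 0.0
[ 0.4562838  -0.31216001  0.30130485] [[0.998, -0.059, -0.001], [-0.059, -0.998, -0.0], [-0.001, 0.0, -1.0]]
vise 0.79 [ 50.  35. 229.  81.] [ 0.576 -0.2    0.015]
jaw_knob 0.57 [112.  50.  48.  53.] [ 0.57  -0.191  0.098]
offcut_bar 0.93 [276. 149.  32.  23.] [ 0.448 -0.372  0.015]
offcut_bar 0.64 [350. 146.  29.  27.] [ 0.443 -0.48   0.015]
offcut_channel 0.93 [230. 143.  33.  27.] [ 0.458 -0.305  0.015]
offcut_flat 0.82 [185. 153.  32.  26.] [ 0.448 -0.236  0.015]
offcut_stub 0.75 [90. 70. 32. 22.] [ 0.57  -0.136  0.05 ]
scrap_bin 0.83 [  0.   0.  62. 107.] [ 0.614 -0.026  0.015]
```

View pics/w1.png

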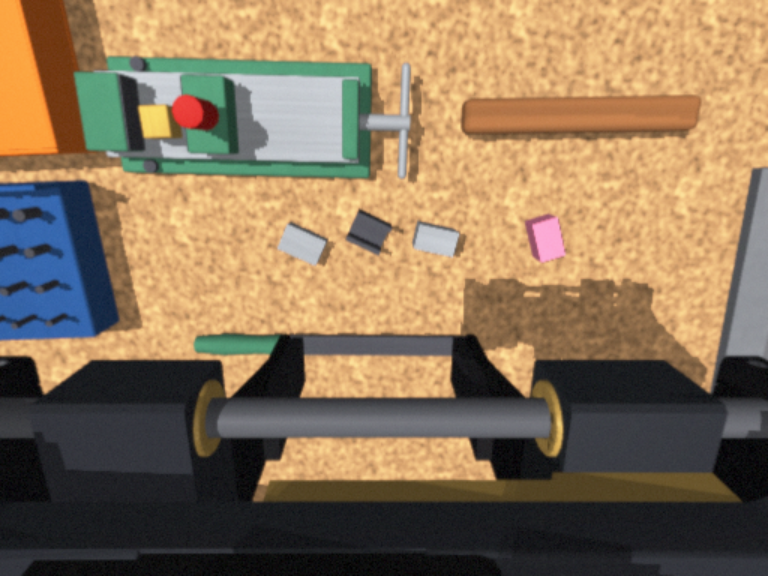

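The wrist view shows the vise with its fixed jaw top at (77–133, 72–150), moving jaw top at (181–235, 73–153), knob at (188,112) and stub at (155,121). The flat is at (302,243), the channel at (370,231) and the bar at (437,239), with the pink decoy at (545,238).

Run:
```python
from h import *
c=np.load("w1.npy",allow_pickle=True); c=tuple(np.array(a,float) if i!=1 else float(a) for i,a in enumerate(c))
im=cv2.imread("pics/w1.png")
f=lambda pts,z: px2w(c,np.array(pts)/1.5,z)[:,:2]
A=f([(77,73),(85,150),(124,72),(134,150)],.063); B=f([(181,74),(190,153),(226,76),(235,153)],.063)
print("fixed",A.round(4).tolist(),A.mean(0)); print("mov",B.round(4).tolist(),B.mean(0))
print("knob",f([(188,112)],.098), "bed edges",f([(140,72),(342,78),(140,160),(342,165)],.035).round(4).tolist())
# offcut min-area rects by color
hsv=cv2.cvtColor(im,cv2.COLOR_BGR2HSV); g=cv2.cvtColor(im,cv2.COLOR_BGR2GRAY)
for n,(x,y),z,ch in [("flat",(302,243),.016,0),("chan",(370,231),.026,0),("bar",(437,239),.025,0),("stub",(155,121),.059,1)]:
    x0,y0=x-45,y-45; sub=hsv[y0:y+45,x0:x+45]
    m=(sub[...,1]<70) if not ch else ((sub[...,0]>15)&(sub[...,0]<32)&(sub[...,1]>130)&(sub[...,2]>120))
    if n=="flat" or n=="bar": m&=sub[...,2]>110
    if n=="chan": m=(sub[...,2]<85)
    k,l,s,ce=cv2.connectedComponentsWithStats(m.astype(np.uint8)); i=l[45,45] or 1+np.argmax(s[1:,4])
    pts=np.argwhere(l==i)[:,::-1]+[x0,y0]
    w=f(pts,z)*1000; r=cv2.minAreaRect(w.astype(np.float32)); print(n,s[i],np.round(r[0],1),np.round(r[1],1),round(r[2],1))
```

```text
fixed [[0.6089, -0.0839], [0.5512, -0.0752], [0.6075, -0.121], [0.5489, -0.1157]] [ 0.57915372 -0.09893541]
mov [[0.6036, -0.1655], [0.5439, -0.1615], [0.6001, -0.2008], [0.5418, -0.1989]] [ 0.57234558 -0.18168771]
knob [[ 0.57211021 -0.17965236]] bed edges [[0.6118, -0.1201], [0.5974, -0.2906], [0.5409, -0.1044], [0.5262, -0.2847]]
flat [  20   25   50   43 1227] [ 452.4 -237.2] [42.9 31. ] 61.2
chan [ 23  46  33  19 192] [ 453.8 -300. ] [33.8  5.6] 62.2
bar [  21   28   47   36 1194] [ 451.3 -368.6] [43.3 27.5] 74.2
stub [ 28  29  34  33 958] [ 570.5 -135.5] [24.7 24.8] 87.3
```

```bash
python3 -m creep '[{"translation":[108,-139,90],"roll":1.3,"gripper":60},{"translation":[108,-139,90],"roll":1.3,"gripper":60},{"translation":[108,-139,90],"roll":1.3,"gripper":60},{"translation":[108,-139,90],"roll":1.3,"gripper":60},{"translation":[108,-139,90],"roll":1.3,"gripper":60}]'
python3 -m creep '[{"translation":[0,0,0],"roll":0,"gripper":60},{"translation":[0,0,0],"roll":0,"gripper":60}]'
python3 - <<'E'
from h import *
o=telemetry.get_obs(); print(totool(np.array([.5721,-.1797,.088])-o["position"]), R.from_quat(o["tool_rot"]).as_matrix()[:,1])
E
```

```text
time: 2.7
position: [0.5738, -0.177, 0.21]
tool_rot: [0.999, -0.04, -0.0, -0.001]
ft_force: [0.4, -0.1, 0.3]
grip_width: 0.0598
grip_force: 0.0
time: 2.87
position: [0.5729, -0.1778, 0.2103]
tool_rot: [0.999, -0.039, -0.001, -0.0]
ft_force: [0.6, -0.3, 0.4]
grip_width: 0.0601
grip_force: 0.0
[ -0.37106434   1.99068836 122.32826935] [-7.78806580e-02 -9.96962498e-01 -6.16561709e-04]
```

```bash
python3 -m creep '[{"translation":[0,2,60],"roll":0,"gripper":60},{"translation":[0,2,122],"roll":0.2,"gripper":60},{"translation":[0,2,122],"roll":0.2,"gripper":60},{"translation":[0,2,122],"roll":0.2,"gripper":60},{"translation":[0,2,122],"roll":0.2,"gripper":10}]' 12
python3 -m creep '[{"translation":[0,0,0],"roll":0,"gripper":10},{"translation":[0,0,0],"roll":0,"gripper":10},{"translation":[0,0,0],"roll":0,"gripper":10},{"translation":[0,0,0],"roll":0,"gripper":10},{"translation":[0,0,0],"roll":0,"gripper":10}]' 12
python3 -m creep '[{"translation":[0,20,0],"roll":0,"gripper":10},{"translation":[0,40,0],"roll":0,"gripper":10},{"translation":[0,60,0],"roll":0,"gripper":10},{"translation":[0,68,0],"roll":0,"gripper":10},{"translation":[0,68,0],"roll":0,"gripper":10}]'
```

```text
time: 3.28
position: [0.571, -0.1819, 0.0883]
tool_rot: [0.999, -0.043, -0.002, -0.001]
ft_force: [0.3, 0.1, -0.3]
grip_width: 0.058
grip_force: 0.0
time: 3.7
position: [0.5737, -0.1813, 0.0916]
tool_rot: [0.999, -0.042, 0.002, 0.0]
ft_force: [-0.0, 2.3, 1.3]
grip_width: 0.0279
grip_force: 0.9
time: 4.12
position: [0.5676, -0.2489, 0.0911]
tool_rot: [0.999, -0.044, 0.001, -0.001]
ft_force: [0.2, 3.1, 6.9]
grip_width: 0.0238
grip_force: 12.0
```

```bash
python3 -m creep '[{"translation":[0,3,0],"roll":0,"gripper":10},{"translation":[0,6,0],"roll":0,"gripper":10},{"translation":[0,8,0],"roll":0,"gripper":10},{"translation":[0,8,0],"roll":0,"gripper":10}]'; python3 -m creep '[{"translation":[0,3,0],"roll":0,"gripper":10},{"translation":[0,4,0],"roll":0,"gripper":10},{"translation":[0,4,0],"roll":0,"gripper":10}]'
```

```text
time: 4.45
position: [0.5676, -0.2493, 0.091]
tool_rot: [0.999, -0.044, 0.001, -0.006]
ft_force: [5.5, 18.2, 9.6]
grip_width: 0.0234
grip_force: 11.9
time: 4.7
position: [0.5673, -0.2515, 0.0909]
tool_rot: [0.999, -0.044, 0.001, -0.008]
ft_force: [6.8, 23.7, 11.0]
grip_width: 0.0279
grip_force: 11.9
```

```bash
python3 -m creep '[{"translation":[0,-4,0],"roll":0,"gripper":60},{"translation":[0,-4,0],"roll":0,"gripper":60},{"translation":[0,-4,0],"roll":0,"gripper":60},{"translation":[0,-4,-40],"roll":0,"gripper":60},{"translation":[0,-4,-70],"roll":0,"gripper":60}]'
python3 -m creep '[{"translation":[0,0,0],"roll":0,"gripper":60}]'
python3 - <<'E'
from h import *
o=telemetry.get_obs(); print(o["q"], o["ft_force"],o["position"])
c=cam("wrist"); im=viewer.camera("wrist"); im=cv2.resize(im,None,fx=1.5,fy=1.5); cv2.imwrite("pics/w2.png",im)
hsv=cv2.cvtColor(im,cv2.COLOR_BGR2HSV)
for d in viewer.recognise("wrist","offcut_stub")[:2]:
    b=d["bbox"];print(d["p"],b,px2w(c,[[b[0]+b[2]/2,b[1]+b[3]/2]],.055))
for d in viewer.recognise("wrist","jaw_knob")[:2]:
    b=d["bbox"];print(d["p"],b,px2w(c,[[b[0]+b[2]/2,b[1]+b[3]/2]],.09))
m=((hsv[...,0]>17)&(hsv[...,0]<32)&(hsv[...,1]>150)&(hsv[...,2]>150)).astype(np.uint8)
k,l,s,ce=cv2.connectedComponentsWithStats(m)
for i in range(1,k):
    if s[i,4]>300:
        w=px2w(c,(np.argwhere(l==i)[:,::-1])/1.5,.059)[:,:2]*1000; print(s[i],[np.round(a,1) for a in cv2.minAreaRect(w.astype(np.float32))])
E
```

```text
time: 5.12
position: [0.5652, -0.257, 0.1585]
tool_rot: [0.999, -0.042, -0.002, -0.001]
ft_force: [1.2, -0.4, 0.5]
grip_width: 0.0533
grip_force: 0.0
time: 5.2
position: [0.5697, -0.2601, 0.1653]
tool_rot: [0.999, -0.042, 0.005, 0.004]
ft_force: [0.8, -1.1, 0.4]
grip_width: 0.057
grip_force: 0.0
[-6.06219593e-01  6.15117606e-01  1.50814712e+00 -7.84932489e-04
  1.00598458e+00  1.04998188e+00] [ 0.79411158 -1.07696529  0.42512777] [ 0.56969215 -0.26013436  0.16529698]
0.75 [94.9, 186.9, 40.7, 33.3] [[ 0.57187516 -0.13636356  0.055     ]]
0.74 [216.1, 162.5, 40.9, 68.2] [[ 0.5798417 -0.2503204  0.09     ]]
```

View pics/w2.png

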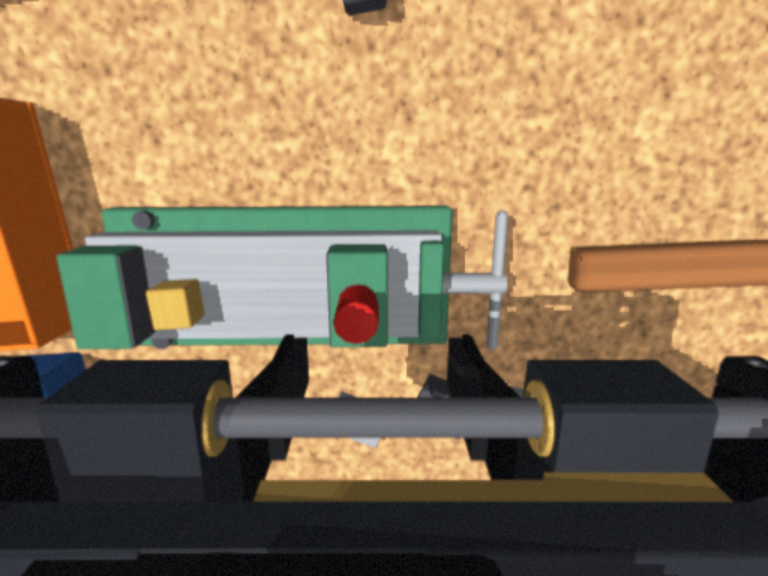

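```bash
python3 -m creep '[{"translation":[-9,-40,0],"roll":-7,"gripper":60},{"translation":[-9,-80,0],"roll":-14,"gripper":60},{"translation":[-9,-124,0],"roll":-21,"gripper":60},{"translation":[-9,-124,0],"roll":-28,"gripper":60},{"translation":[-9,-124,0],"roll":-35,"gripper":60}]'
python3 -m creep '[{"translation":[0,0,0],"roll":-7,"gripper":60},{"translation":[0,0,0],"roll":-14,"gripper":60},{"translation":[0,0,0],"roll":-21,"gripper":60},{"translation":[0,0,0],"roll":-28,"gripper":60},{"translation":[0,0,0],"roll":-35,"gripper":60}]'
python3 -m creep '[{"translation":[0,0,0],"roll":-7,"gripper":60},{"translation":[0,0,0],"roll":-14,"gripper":60},{"translation":[0,0,0],"roll":-20,"gripper":60},{"translation":[0,0,0],"roll":-20,"gripper":60},{"translation":[0,0,0],"roll":-20,"gripper":60}]'
python3 - <<'E'
from h import *
o=telemetry.get_obs(); print(totool(np.array([.571,-.1358,.057])-o["position"]), R.from_quat(o["tool_rot"]).as_matrix()[:,1])
c=cam("wrist"); im=viewer.camera("wrist"); im=cv2.resize(im,None,fx=1.5,fy=1.5); cv2.imwrite("pics/w3.png",im)
for t,z in (("offcut_stub",.055),("scrap_bin",.03)):
  for d in viewer.recognise("wrist",t)[:2]:
    b=d["bbox"];print(t,d["p"],b,px2w(c,[[b[0]+b[2]/2,b[1]+b[3]/2]],z))
E
```

```text
time: 5.77
position: [0.5662, -0.1293, 0.1577]
tool_rot: [0.964, 0.265, -0.002, -0.002]
ft_force: [0.5, -0.4, 0.3]
grip_width: 0.0601
grip_force: 0.0
time: 6.18
position: [0.5666, -0.1325, 0.1577]
tool_rot: [0.841, 0.541, -0.001, -0.001]
ft_force: [-0.1, 1.1, 0.5]
grip_width: 0.0603
grip_force: 0.0
time: 6.6
position: [0.5669, -0.1325, 0.1582]
tool_rot: [0.737, 0.675, -0.001, -0.001]
ft_force: [1.1, -0.3, 0.0]
grip_width: 0.0603
grip_force: 0.0
[ -2.9600537    4.63471898 101.22013849] [ 0.99616165 -0.08749294 -0.00263582]
offcut_stub 0.74 [241.1, 179.5, 31.4, 33.4] [[ 0.57117923 -0.13412294  0.055     ]]
offcut_stub 0.7 [229.0, 290.1, 65.8, 30.2] [[ 0.56668944 -0.24954197  0.055     ]]
scrap_bin 0.74 [213.0, 0.0, 206.3, 98.4] [[ 0.63167225 -0.01641767  0.03      ]]
scrap_bin 0.45 [212.3, 124.7, 101.8, 196.3] [[ 0.57491917 -0.17118875  0.03      ]]
```

```bash
python3 -m creep '[{"translation":[-3,5,40],"roll":0,"gripper":60},{"translation":[-3,5,80],"roll":0,"gripper":60},{"translation":[-3,5,101],"roll":0,"gripper":60},{"translation":[-3,5,101],"roll":0,"gripper":60},{"translation":[-3,5,101],"roll":0,"gripper":15}]' 25
python3 -m creep '[{"translation":[0,0,0],"roll":0,"gripper":15},{"translation":[0,0,0],"roll":0,"gripper":15},{"translation":[0,0,0],"roll":0,"gripper":15},{"translation":[0,0,0],"roll":0,"gripper":15},{"translation":[0,0,0],"roll":0,"gripper":15}]'
python3 -m creep '[{"translation":[0,0,-40],"roll":0,"gripper":15},{"translation":[0,0,-80],"roll":0,"gripper":15},{"translation":[0,0,-110],"roll":0,"gripper":15},{"translation":[0,0,-110],"roll":0,"gripper":15}]'
python3 - <<'E'
from h import *
c=cam("top"); viewer.camera("top")
b=[217,140,48,50]
for z in (.055,): print(px2w(c,[[b[0],b[1]],[b[0]+b[2],b[1]+b[3]],[240,165]],z))
for d in viewer.recognise("top","scrap_bin"): print(d)
o=telemetry.get_obs(); print(totool(np.array([.628,.022,.12])-o["position"]))
E
```

```text
time: 7.17
position: [0.5722, -0.1359, 0.0575]
tool_rot: [0.737, 0.676, -0.0, -0.001]
ft_force: [-0.5, -0.1, 0.7]
grip_width: 0.0576
grip_force: 0.0
time: 7.58
position: [0.5724, -0.1359, 0.0589]
tool_rot: [0.736, 0.677, -0.0, -0.0]
ft_force: [-2.2, 0.5, 0.6]
grip_width: 0.0279
grip_force: 0.7
time: 7.92
position: [0.5765, -0.1375, 0.1749]
tool_rot: [0.736, 0.677, 0.003, 0.006]
ft_force: [0.7, 0.0, -1.1]
grip_width: 0.0256
grip_force: 25.0
[[ 0.70177282  0.10077515  0.055     ]
 [ 0.54887985 -0.05326294  0.055     ]
 [ 0.62469707  0.02632936  0.055     ]]
{'bbox': [215.6, 138.5, 52.3, 54.7], 'p': 0.86}
{'bbox': [358.0, 220.0, 11.3, 9.1], 'p': 0.18}
[162.31211551  41.21863793  49.95803459]
```

```bash
python3 -m creep '[{"translation":[40,5,0],"roll":0,"gripper":15},{"translation":[80,10,0],"roll":0,"gripper":15},{"translation":[120,15,0],"roll":0,"gripper":15},{"translation":[160,20,0],"roll":0,"gripper":15},{"translation":[200,24,0],"roll":0,"gripper":15}]'
python3 -m creep '[{"translation":[4,0,40],"roll":0,"gripper":15},{"translation":[4,0,80],"roll":0,"gripper":15},{"translation":[4,0,100],"roll":0,"gripper":15},{"translation":[4,0,100],"roll":0,"gripper":15},{"translation":[4,0,100],"roll":0,"gripper":45}]'
python3 -m creep '[{"translation":[0,0,0],"roll":0,"gripper":45},{"translation":[0,0,0],"roll":0,"gripper":45},{"translation":[0,0,-40],"roll":0,"gripper":45},{"translation":[0,0,-80],"roll":0,"gripper":45},{"translation":[0,0,-120],"roll":0,"gripper":45}]'
```

```text
time: 8.43
position: [0.6119, 0.063, 0.1662]
tool_rot: [0.737, 0.676, -0.002, -0.002]
ft_force: [0.7, -0.6, -1.8]
grip_width: 0.0259
grip_force: 25.0
time: 8.85
position: [0.6115, 0.0655, 0.0659]
tool_rot: [0.736, 0.677, -0.002, -0.002]
ft_force: [0.3, -0.7, 1.7]
grip_width: 0.0279
grip_force: 0.0
time: 9.27
position: [0.6139, 0.0649, 0.1911]
tool_rot: [0.737, 0.676, 0.0, 0.0]
ft_force: [0.8, -0.9, 0.7]
grip_width: 0.0448
grip_force: 0.0
```

```bash
python3 -m creep '[{"translation":[20,-15,-40],"roll":0,"gripper":0},{"translation":[41,-28,-65],"roll":0,"gripper":0},{"translation":[62,-42,-95],"roll":0,"gripper":0},{"translation":[84,-56,-125],"roll":0,"gripper":0},{"translation":[105,-70,-155],"roll":0,"gripper":0}]'
python3 -m creep '[{"translation":[23,-15,-35],"roll":0,"gripper":0},{"translation":[23,-15,-35],"roll":0,"gripper":0},{"translation":[23,-15,-35],"roll":0,"gripper":0},{"translation":[23,-15,-35],"roll":0,"gripper":0}]'
python3 - <<'E'
from h import *
c=cam("wrist"); im=viewer.camera("wrist"); cv2.imwrite("pics/w4.png",cv2.resize(im,None,fx=1.5,fy=1.5)); np.save("w4.npy",np.array(c,dtype=object),allow_pickle=True)
o=telemetry.get_obs(); print(o["position"])
for t in "carton flap_left flap_right block flap_left_edge flap_right_edge".split():
    for d in viewer.recognise("wrist",t)[:2]:
            b=d["bbox"]; m=[b[0]+b[2]/2,b[1]+b[3]/2]
            print(t,round(d["p"],2),np.round(b,0),px2w(c,[m],.08)[0].round(3))
E
```

```text
time: 9.68
position: [0.552, 0.1764, 0.3477]
tool_rot: [0.737, 0.676, 0.002, 0.001]
ft_force: [0.7, 0.2, 0.4]
grip_width: 0.0197
grip_force: 0.0
time: 10.02
position: [0.5395, 0.1997, 0.3799]
tool_rot: [0.736, 0.677, 0.001, 0.001]
ft_force: [-0.4, -0.5, -0.1]
grip_width: 0.0015
grip_force: 0.0
[0.53932622 0.19918617 0.37847282]
carton 0.76 [147.  16. 167. 148.] [0.518 0.295 0.08 ]
flap_left 0.68 [153.  13. 156.  71.] [0.525 0.349 0.08 ]
flap_left 0.44 [150.  15. 164. 150.] [0.519 0.296 0.08 ]
flap_right 0.75 [148. 106. 148.  52.] [0.499 0.237 0.08 ]
block 0.6 [165. 195.  86.  69.] [0.458 0.082 0.08 ]
block 0.59 [210.  69.  37.  49.] [0.514 0.291 0.08 ]
flap_left_edge 0.95 [154.  18. 154.  66.] [0.525 0.346 0.08 ]
flap_left_edge 0.33 [287. 206.  16.  21.] [0.603 0.092 0.08 ]
flap_right_edge 0.83 [148. 110. 145.  55.] [0.496 0.23  0.08 ]
```

View pics/w4.png

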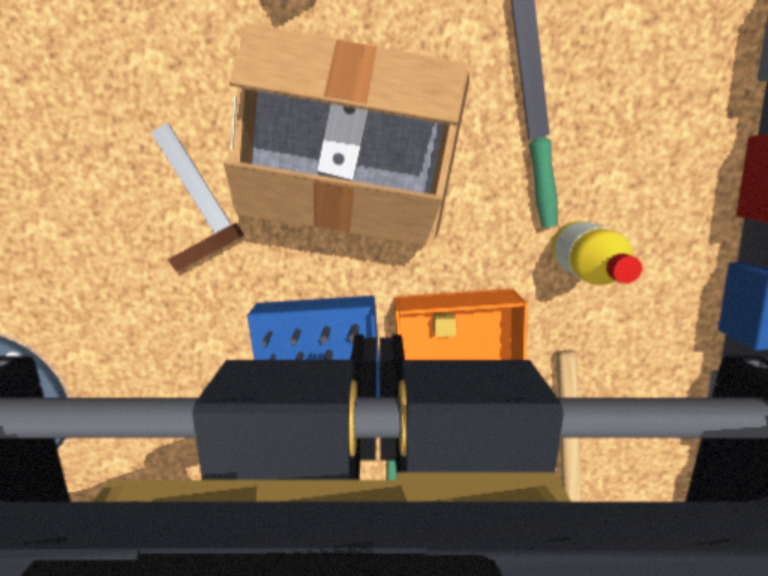

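The wrist view shows the stub in the bin at (445,325). The left flap has its hinge edge at (243,30)–(468,72) and free edge at (233,87)–(460,123). The right flap's free edge is at (230,164)–(444,200), and the block has holes at (349,108) and (338,158). I'll fit the carton pose from these.

Run:
```python
from h import *
from scipy.optimize import least_squares
c=np.load("w4.npy",allow_pickle=True); c=tuple(np.array(a,float) if i!=1 else float(a) for i,a in enumerate(c))
obs=np.array([(243,30),(468,72),(233,87),(460,123),(230,164),(444,200),(437,243)])/1.5
def model(p):
    cx,cy,yaw,tl,tr=p; P=[(-.095,.083,.087),(.095,.083,.087)]
    e=.083-.07*np.cos(tl); h=.087+.07*np.sin(tl); P+=[(-.095,e,h),(.095,e,h)]
    e=.083-.07*np.cos(tr); h=.087+.07*np.sin(tr); P+=[(-.095,-e,h),(.095,-e,h),(.095,-.083,.087)]
    P=np.array(P); s,k=np.sin(yaw),np.cos(yaw)
    W=np.c_[cx+k*P[:,0]-s*P[:,1],cy+s*P[:,0]+k*P[:,1],P[:,2]]
    return w2px(c,W)
r=least_squares(lambda p:(model(p)-obs).ravel(),[.52,.29,-.2,.7,.7],loss="soft_l1")
print(r.x.round(4)); print((model(r.x)-obs).round(1).tolist())
print("block holes",px2w(c,np.array([(349,108),(338,158)])/1.5,.076).round(4).tolist())
print("bin rim", px2w(c,np.array([(396,296),(524,291)])/1.5,.055).round(4).tolist())
```

```text
[ 0.5191  0.2859 -0.2359  0.7344  0.7326]
[[6.2, 0.1], [-2.8, -3.9], [-0.2, -0.2], [1.0, 0.7], [-0.8, 0.6], [1.9, -0.9], [-4.9, 1.4]]
block holes [[0.5236, 0.3193, 0.076], [0.5082, 0.275, 0.076]]
bin rim [[0.5548, 0.1209, 0.055], [0.6983, 0.1144, 0.055]]
```

```bash
python3 -m creep '[{"translation":[85,-28,0],"roll":3,"gripper":0},{"translation":[85,-28,0],"roll":6,"gripper":0},{"translation":[85,-28,0],"roll":8.5,"gripper":0},{"translation":[85,-28,40],"roll":8.5,"gripper":0},{"translation":[85,-28,80],"roll":8.5,"gripper":0}]'
python3 -m creep '[{"translation":[0,0,40],"roll":0,"gripper":0},{"translation":[0,0,80],"roll":0,"gripper":0},{"translation":[0,0,80],"roll":0,"gripper":0},{"translation":[0,0,80],"roll":0,"gripper":0}]'
cat > f.py <<'E'
from h import *
import sys
a=[float(x) for x in sys.argv[1:]]
o=telemetry.get_obs(); t=R.from_quat(o["tool_rot"]).as_matrix()
print("to go",totool(np.array(a[:3])-o["position"]).round(1),"yaw of tool y",round(np.degrees(np.arctan2(t[1,1],t[0,1])),1),"F",np.round(o["ft_force"],1), "q6",round(o["q"][5],2))
E
python3 f.py .519 .286 .120
```

```text
time: 10.78
position: [0.5208, 0.2887, 0.3]
tool_rot: [0.784, 0.621, 0.004, 0.001]
ft_force: [0.4, -1.1, -0.4]
grip_width: 0.0006
grip_force: 0.0
time: 11.12
position: [0.5179, 0.2864, 0.2165]
tool_rot: [0.785, 0.62, -0.003, -0.001]
ft_force: [0.1, 0.8, 1.3]
grip_width: 0.0001
grip_force: 0.0
to go [ 0.2  1.7 96.4] yaw of tool y -13.4 F [0.1 0.8 1.3] q6 0.55
```

```bash
python3 -m creep '[{"translation":[0,2,40],"roll":0,"gripper":0},{"translation":[0,2,80],"roll":0,"gripper":0},{"translation":[0,2,96],"roll":0,"gripper":0},{"translation":[10,2,96],"roll":0,"gripper":0},{"translation":[20,2,96],"roll":0,"gripper":0}]'
python3 -m creep '[{"translation":[10,0,0],"roll":0,"gripper":0},{"translation":[20,0,0],"roll":0,"gripper":0},{"translation":[30,0,0],"roll":0,"gripper":0},{"translation":[40,0,0],"roll":0,"gripper":0},{"translation":[50,0,0],"roll":0,"gripper":0}]'
python3 -m creep '[{"translation":[5,0,0],"roll":0,"gripper":0},{"translation":[10,0,0],"roll":0,"gripper":0},{"translation":[14,0,0],"roll":0,"gripper":0},{"translation":[14,0,0],"roll":0,"gripper":0}]'
```

```text
time: 11.53
position: [0.5277, 0.3068, 0.1247]
tool_rot: [0.785, 0.62, 0.001, 0.001]
ft_force: [-2.6, -10.0, 10.1]
grip_width: 0.0005
grip_force: 7.2
time: 11.95
position: [0.5396, 0.357, 0.1261]
tool_rot: [0.784, 0.62, 0.003, 0.001]
ft_force: [0.8, -1.9, 1.9]
grip_width: 0.0005
grip_force: 1.9
time: 12.28
position: [0.5406, 0.3693, 0.1224]
tool_rot: [0.784, 0.62, 0.0, -0.0]
ft_force: [0.9, -1.3, 1.6]
grip_width: 0.0005
grip_force: 0.6
```

```bash
python3 -m creep '[{"translation":[-30,0,0],"roll":0,"gripper":0},{"translation":[-60,0,0],"roll":0,"gripper":0},{"translation":[-90,0,0],"roll":0,"gripper":0},{"translation":[-100,0,0],"roll":0,"gripper":0},{"translation":[-110,0,0],"roll":0,"gripper":0}]'
python3 -m creep '[{"translation":[-10,0,0],"roll":0,"gripper":0},{"translation":[-20,0,0],"roll":0,"gripper":0},{"translation":[-30,0,0],"roll":0,"gripper":0},{"translation":[-40,0,0],"roll":0,"gripper":0},{"translation":[-50,0,0],"roll":0,"gripper":0}]'
python3 -m creep '[{"translation":[-5,0,0],"roll":0,"gripper":0},{"translation":[-10,0,0],"roll":0,"gripper":0},{"translation":[-11,0,0],"roll":0,"gripper":0},{"translation":[-11,0,0],"roll":0,"gripper":0}]'
python3 f.py .519 .286 .120
```

```text
time: 12.7
position: [0.515, 0.2616, 0.1227]
tool_rot: [0.785, 0.619, 0.001, -0.001]
ft_force: [0.3, 3.5, 1.1]
grip_width: 0.0003
grip_force: 1.6
time: 13.12
position: [0.5035, 0.2129, 0.1224]
tool_rot: [0.785, 0.62, 0.001, -0.001]
ft_force: [1.4, 6.5, -2.0]
grip_width: 0.0006
grip_force: 2.4
time: 13.45
position: [0.5014, 0.2029, 0.1229]
tool_rot: [0.785, 0.62, 0.001, -0.001]
ft_force: [0.7, 6.2, 1.8]
grip_width: 0.0002
grip_force: 2.7
to go [84.9 -2.2  3.2] yaw of tool y -13.4 F [0.7 6.2 1.8] q6 0.41
```

```bash
python3 -m creep '[{"translation":[-3,0,0],"roll":0,"gripper":0},{"translation":[-5,0,0],"roll":0,"gripper":0},{"translation":[0,0,0],"roll":0,"gripper":0},{"translation":[10,0,-30],"roll":0,"gripper":0},{"translation":[10,0,-70],"roll":0,"gripper":0}]'
python3 -m creep '[{"translation":[0,0,-40],"roll":0,"gripper":60},{"translation":[0,0,-80],"roll":0,"gripper":60},{"translation":[0,0,-120],"roll":0,"gripper":60},{"translation":[0,0,-120],"roll":0,"gripper":60},{"translation":[0,0,-120],"roll":0,"gripper":60}]'
python3 - <<'E'
from h import *
c=cam("wrist"); im=viewer.camera("wrist"); cv2.imwrite("pics/w5.png",cv2.resize(im,None,fx=1.5,fy=1.5)); np.save("w5.npy",np.array(c,dtype=object),allow_pickle=True)
o=telemetry.get_obs(); print(o["position"])
for t in "block flap_left flap_right".split():
    for d in viewer.recognise("wrist",t)[:2]:
            b=d["bbox"]; m=[b[0]+b[2]/2,b[1]+b[3]/2]
            print(t,round(d["p"],2),np.round(b,0),px2w(c,[m],.076)[0].round(3))
E
```

```text
time: 13.87
position: [0.5006, 0.2114, 0.1901]
tool_rot: [0.784, 0.621, -0.004, -0.002]
ft_force: [1.2, 0.5, -0.7]
grip_width: 0.0004
grip_force: 0.0
time: 14.28
position: [0.5041, 0.2112, 0.3151]
tool_rot: [0.784, 0.62, 0.002, 0.002]
ft_force: [-1.0, 0.4, -0.1]
grip_width: 0.0261
grip_force: 0.0
[0.50279373 0.21095624 0.31287759]
block 0.77 [224.  60.  38.  67.] [0.516 0.299 0.076]
flap_left 0.83 [154.   0. 184.  28.] [0.539 0.382 0.076]
flap_right 0.69 [164. 166. 163.  53.] [0.487 0.173 0.076]
```

View pics/w5.png

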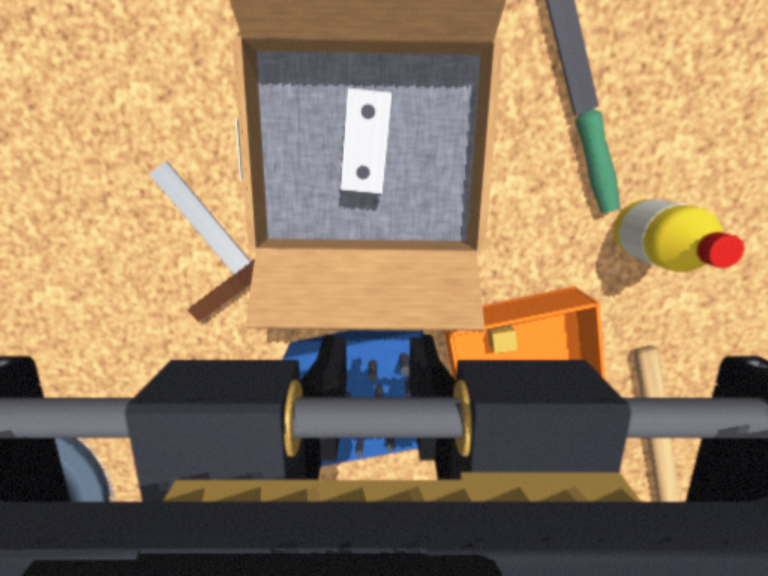

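Both flaps now lean well outwards: the right flap spans rows 250–328 and the left flap is above row 40. The block lies on the foam with its top face at (348,88), (391,93), (383,193), (341,190).

```bash
python3 - <<'E'
from h import *
c=np.load("w5.npy",allow_pickle=True); c=tuple(np.array(a,float) if i!=1 else float(a) for i,a in enumerate(c))
B=px2w(c,np.array([(348,88),(391,93),(383,193),(341,190)])/1.5,.076)[:,:2]; print(B.round(4).tolist(),B.mean(0), "yaw",np.degrees(np.arctan2(*(B[0]+B[1]-B[2]-B[3]))))
k=np.array([.972,-.234]);j=np.array([.234,.972]);C=np.array([.519,.286])
W=px2w(c,np.array([(257,243),(474,243),(250,43),(492,43)])/1.5,.085)[:,:2]; print("rims carton frame",((W-C)@np.c_[k,j]).round(4).tolist())
for th in (1.8,2,2.2,2.4):
    for s in (1,-1):
        e=s*(.083-.07*np.cos(th)); P=C+j*e; print(th,s,(w2px(c,[[*P,.087+.07*np.sin(th)]])*1.5).round(0))
E
python3 f.py .515 .299 .075
```

```text
[[0.5122, 0.3405], [0.5449, 0.3289], [0.5207, 0.2536], [0.4863, 0.2643]] [0.51602467 0.29682347] yaw 18.299293064098855
rims carton frame [[-0.0995, -0.073], [0.0881, -0.0727], [-0.0926, 0.0813], [0.0912, 0.082]]
1.8 1 [[371. -16.]]
1.8 -1 [[372. 298.]]
2 1 [[371. -39.]]
2 -1 [[372. 312.]]
2.2 1 [[371. -58.]]
2.2 -1 [[372. 324.]]
2.4 1 [[372. -72.]]
2.4 -1 [[372. 332.]]
to go [ 89.3  -6.5 235.2] yaw of tool y -13.3 F [ 0.1  0.3 -0.4] q6 0.43
```

```bash
python3 -m creep '[{"translation":[44,-3,0],"roll":2.5,"gripper":62},{"translation":[88,-5,0],"roll":5,"gripper":62},{"translation":[88,-5,40],"roll":5,"gripper":62},{"translation":[88,-5,80],"roll":5,"gripper":62},{"translation":[88,-5,120],"roll":5,"gripper":62}]' 40
python3 -m creep '[{"translation":[0,0,0],"roll":0,"gripper":62},{"translation":[0,0,0],"roll":0,"gripper":62}]'
python3 f.py .516 .297 .064
```

```text
time: 14.9
position: [0.5179, 0.2991, 0.1898]
tool_rot: [0.81, 0.586, -0.001, -0.0]
ft_force: [-0.5, -0.5, -0.5]
grip_width: 0.0613
grip_force: 0.0
time: 15.07
position: [0.5163, 0.2975, 0.1891]
tool_rot: [0.811, 0.585, -0.005, -0.001]
ft_force: [1.0, -0.4, 0.1]
grip_width: 0.062
grip_force: 0.0
to go [  0.2   0.8 125.1] yaw of tool y -18.3 F [ 1.  -0.4  0.1] q6 0.66
```

```bash
python3 -m creep '[{"translation":[0,0,40],"roll":0,"gripper":62},{"translation":[0,0,80],"roll":0,"gripper":62},{"translation":[0,0,112],"roll":0,"gripper":62},{"translation":[0,0,125],"roll":0,"gripper":62},{"translation":[0,0,125],"roll":0,"gripper":62}]' 40
python3 -m creep '[{"translation":[0,0,0],"roll":0,"gripper":20},{"translation":[0,0,0],"roll":0,"gripper":20},{"translation":[0,0,0],"roll":0,"gripper":20},{"translation":[0,0,0],"roll":0,"gripper":20},{"translation":[0,0,0],"roll":0,"gripper":20}]' 40
python3 -m creep '[{"translation":[0,0,0],"roll":0,"gripper":20},{"translation":[0,0,-30],"roll":0,"gripper":20},{"translation":[0,0,-65],"roll":0,"gripper":20},{"translation":[0,0,-100],"roll":0,"gripper":20},{"translation":[0,0,-130],"roll":0,"gripper":20}]' 40
python3 f.py .5735 -.1662 .2
```

```text
time: 15.48
position: [0.5184, 0.2979, 0.0664]
tool_rot: [0.811, 0.585, -0.001, -0.0]
ft_force: [0.5, 0.2, -0.1]
grip_width: 0.062
grip_force: 0.0
time: 15.9
position: [0.5181, 0.299, 0.0691]
tool_rot: [0.811, 0.585, 0.0, -0.001]
ft_force: [-3.9, 2.4, 2.1]
grip_width: 0.0366
grip_force: 2.0
time: 16.32
position: [0.5187, 0.2983, 0.1993]
tool_rot: [0.811, 0.586, 0.0, 0.0]
ft_force: [0.7, 0.9, -3.7]
grip_width: 0.0357
grip_force: 40.0
to go [-423.7  198.    -0.6] yaw of tool y -18.3 F [ 0.7  0.9 -3.7] q6 0.66
```

```bash
python3 -m creep '[{"translation":[-34,16,0],"roll":-1,"gripper":20},{"translation":[-68,32,0],"roll":-2,"gripper":20},{"translation":[-104,48,0],"roll":-3,"gripper":20},{"translation":[-140,65,0],"roll":-4,"gripper":20},{"translation":[-176,82,0],"roll":-5,"gripper":20}]' 40
python3 f.py .5735 -.1662 .2
python3 -m creep '[{"translation":[-30,13,0],"roll":-2,"gripper":20},{"translation":[-60,26,0],"roll":-4,"gripper":20},{"translation":[-90,38,0],"roll":-6,"gripper":20},{"translation":[-120,49,0],"roll":-7,"gripper":20},{"translation":[-150,60,0],"roll":-8.6,"gripper":20}]' 40
python3 f.py .5735 -.1662 .2
```

```text
time: 16.73
position: [0.5406, 0.1039, 0.1975]
tool_rot: [0.784, 0.621, -0.0, 0.0]
ft_force: [1.0, -1.3, -2.7]
grip_width: 0.0358
grip_force: 40.0
to go [-255.4   93.8   -2.4] yaw of tool y -13.2 F [ 1.  -1.3 -2.7] q6 0.22
time: 17.15
position: [0.5645, -0.056, 0.1973]
tool_rot: [0.735, 0.678, -0.0, -0.0]
ft_force: [0.9, 0.9, -4.0]
grip_width: 0.0359
grip_force: 40.0
to go [-109.1   17.9   -2.7] yaw of tool y -4.7 F [ 0.9  0.9 -4. ] q6 -0.21
```

```bash
python3 -m creep '[{"translation":[-35,6,0],"roll":0,"gripper":20},{"translation":[-70,12,0],"roll":0,"gripper":20},{"translation":[-100,18,0],"roll":0,"gripper":20},{"translation":[-105,18,0],"roll":0,"gripper":20},{"translation":[-105,18,0],"roll":0,"gripper":20}]' 40
python3 f.py .5735 -.1662 .063
python3 - <<'E'
from h import *
c=cam("wrist"); im=viewer.camera("wrist"); cv2.imwrite("pics/w6.png",cv2.resize(im,None,fx=1.5,fy=1.5))
E
```

```text
time: 17.57
position: [0.574, -0.163, 0.1972]
tool_rot: [0.737, 0.676, -0.0, 0.0]
ft_force: [-0.1, 0.8, -3.4]
grip_width: 0.0358
grip_force: 40.0
to go [ -3.1  -0.2 134.2] yaw of tool y -4.9 F [-0.1  0.8 -3.4] q6 -0.38
```

View pics/w6.png

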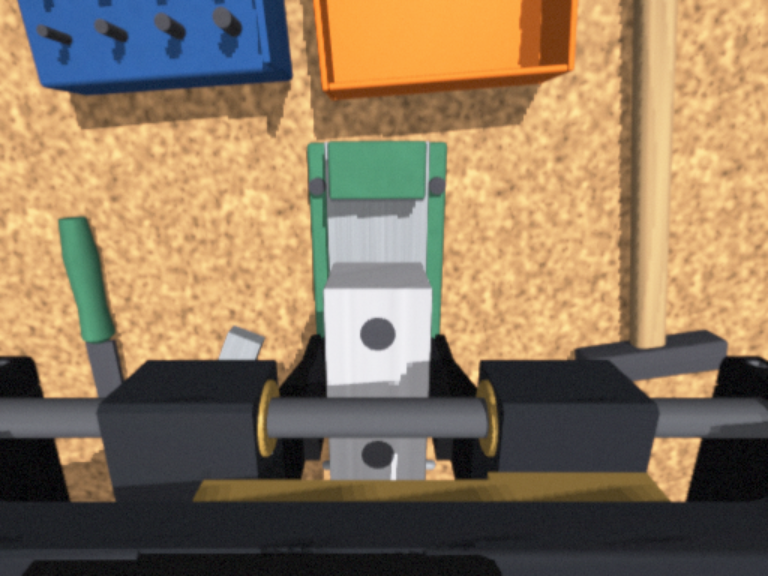

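The block is held level and in line with the vise bed (fixed jaw at (377,170), block at (378,340)). Lowering now.

```bash
python3 -m creep '[{"translation":[-3,0,40],"roll":0,"gripper":20},{"translation":[-3,0,80],"roll":0,"gripper":20},{"translation":[-3,0,110],"roll":0,"gripper":20},{"translation":[-3,0,122],"roll":0,"gripper":20},{"translation":[-3,0,126],"roll":0,"gripper":20}]' 40
python3 -m creep '[{"translation":[0,0,0],"roll":0,"gripper":20},{"translation":[0,0,3],"roll":0,"gripper":20},{"translation":[0,0,5],"roll":0,"gripper":20},{"translation":[0,0,5],"roll":0,"gripper":20}]' 40
python3 f.py .5735 -.1662 .063
```

```text
time: 18.03
position: [0.5718, -0.1608, 0.0689]
tool_rot: [0.735, 0.678, -0.001, -0.003]
ft_force: [-1.2, 0.8, -2.7]
grip_width: 0.0356
grip_force: 40.0
time: 18.37
position: [0.5749, -0.1636, 0.068]
tool_rot: [0.736, 0.677, 0.001, 0.001]
ft_force: [0.7, 1.6, -3.7]
grip_width: 0.0359
grip_force: 40.0
to go [-2.7 -1.1  5. ] yaw of tool y -4.7 F [ 0.7  1.6 -3.7] q6 -0.38
```

```bash
python3 -m creep '[{"translation":[0,0,2],"roll":0,"gripper":20},{"translation":[0,0,4],"roll":0,"gripper":20},{"translation":[0,0,4],"roll":0,"gripper":20},{"translation":[0,0,4],"roll":0,"gripper":20}]' 40
python3 -m creep '[{"translation":[0,0,1],"roll":0,"gripper":20},{"translation":[0,0,2],"roll":0,"gripper":20},{"translation":[0,0,2],"roll":0,"gripper":20}]' 40
```

```text
time: 18.7
position: [0.5746, -0.1637, 0.0641]
tool_rot: [0.736, 0.677, 0.0, 0.001]
ft_force: [-0.9, 0.3, 6.8]
grip_width: 0.0353
grip_force: 40.0
time: 18.95
position: [0.5746, -0.1637, 0.064]
tool_rot: [0.736, 0.677, 0.0, 0.001]
ft_force: [-3.1, 2.0, 18.2]
grip_width: 0.0355
grip_force: 40.0
```

```bash
python3 -m creep '[{"translation":[0,0,-2],"roll":0,"gripper":60},{"translation":[0,0,-2],"roll":0,"gripper":60},{"translation":[0,0,-2],"roll":0,"gripper":60},{"translation":[0,0,-40],"roll":0,"gripper":60},{"translation":[0,0,-80],"roll":0,"gripper":60}]' 40
python3 -m creep '[{"translation":[0,0,-20],"roll":0,"gripper":0},{"translation":[-40,0,-20],"roll":0,"gripper":0},{"translation":[-80,0,-20],"roll":0,"gripper":0},{"translation":[-118,0,-20],"roll":0,"gripper":0},{"translation":[-118,0,-20],"roll":0,"gripper":0}]' 40
python3 - <<'E'
from h import *
c=cam("wrist"); im=viewer.camera("wrist"); cv2.imwrite("pics/w7.png",cv2.resize(im,None,fx=1.5,fy=1.5)); np.save("w7.npy",np.array(c,dtype=object),allow_pickle=True)
E
python3 f.py .565 -.281 .088
```

```text
time: 19.37
position: [0.5715, -0.1623, 0.1374]
tool_rot: [0.736, 0.677, -0.002, -0.004]
ft_force: [0.8, -0.8, 0.2]
grip_width: 0.0575
grip_force: 0.0
time: 19.78
position: [0.5646, -0.2889, 0.1608]
tool_rot: [0.737, 0.675, -0.001, 0.003]
ft_force: [0.5, 0.2, -0.1]
grip_width: 0.0343
grip_force: 0.0
to go [ 4.4  0.4 72.3] yaw of tool y -5.0 F [-0.2  0.9  0. ] q6 -0.56
```

View pics/w7.png

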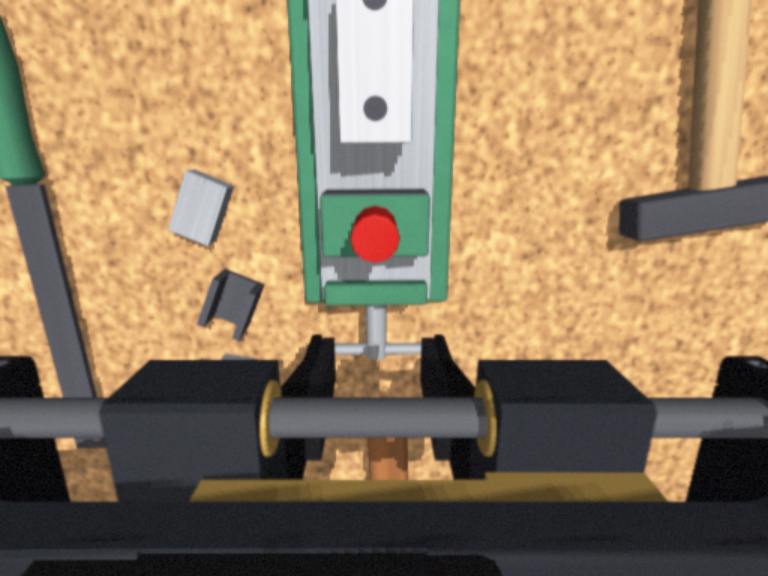

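The block lies straight on the bed ((375,60), near end at row 142), with the knob at (375,235) and the moving jaw back.

```bash
python3 - <<'E'
from h import *
c=np.load("w7.npy",allow_pickle=True); c=tuple(np.array(a,float) if i!=1 else float(a) for i,a in enumerate(c))
k=px2w(c,np.array([(375,235)])/1.5,.098)[0]; b=px2w(c,np.array([(340,140),(410,142)])/1.5,.071); print(k,b, k[:2]@[.083,.9965]-np.array([.5698,-.211])@[.083,.9965])
E
python3 -m creep '[{"translation":[4,0,40],"roll":0,"gripper":0},{"translation":[4,0,72],"roll":0,"gripper":0},{"translation":[4,0,72],"roll":0,"gripper":0},{"translation":[4,0,72],"roll":0,"gripper":0}]' 40
python3 f.py .565 -.281 .088
```

```text
[ 0.56748144 -0.24740612  0.098     ] [[ 0.55379649 -0.20289766  0.071     ]
 [ 0.58883546 -0.20697225  0.071     ]] -0.03647114033696208
time: 20.17
position: [0.5634, -0.2753, 0.0869]
tool_rot: [0.735, 0.678, -0.0, -0.003]
ft_force: [0.6, -0.7, -0.3]
grip_width: 0.0048
grip_force: 0.0
to go [-5.5  2.1 -1.1] yaw of tool y -4.7 F [ 0.6 -0.7 -0.3] q6 -0.55
```

```bash
python3 -m creep '[{"translation":[6,2,0],"roll":0,"gripper":0},{"translation":[12,2,0],"roll":0,"gripper":0},{"translation":[18,2,0],"roll":0,"gripper":0},{"translation":[24,2,0],"roll":0,"gripper":0},{"translation":[30,2,0],"roll":0,"gripper":0}]' 40
python3 -m creep '[{"translation":[3,0,0],"roll":0,"gripper":0},{"translation":[6,0,0],"roll":0,"gripper":0},{"translation":[9,0,0],"roll":0,"gripper":0},{"translation":[9,0,0],"roll":0,"gripper":0}]' 40
python3 f.py .566 -.233 .088
```

```text
time: 20.58
position: [0.5695, -0.2468, 0.0899]
tool_rot: [0.736, 0.677, 0.0, 0.001]
ft_force: [-1.0, -2.9, 0.9]
grip_width: 0.0004
grip_force: 1.2
time: 20.92
position: [0.5702, -0.2388, 0.0897]
tool_rot: [0.735, 0.678, -0.0, 0.001]
ft_force: [-2.3, -3.6, 3.7]
grip_width: 0.0005
grip_force: 1.9
to go [ 5.4 -4.7  1.7] yaw of tool y -4.7 F [-2.3 -3.6  3.7] q6 -0.49
```

```bash
python3 -m creep '[{"translation":[2,0,0],"roll":0,"gripper":0},{"translation":[4,0,0],"roll":0,"gripper":0},{"translation":[5,0,0],"roll":0,"gripper":0},{"translation":[5,0,0],"roll":0,"gripper":0}]' 40
python3 -m creep '[{"translation":[2,0,0],"roll":0,"gripper":0},{"translation":[4,0,0],"roll":0,"gripper":0},{"translation":[4,0,0],"roll":0,"gripper":0}]' 40
python3 -m creep '[{"translation":[2,0,0],"roll":0,"gripper":0},{"translation":[4,0,0],"roll":0,"gripper":0},{"translation":[4,0,0],"roll":0,"gripper":0}]' 40
```

```text
time: 21.25
position: [0.5706, -0.2342, 0.0895]
tool_rot: [0.736, 0.677, -0.0, 0.001]
ft_force: [-2.7, -4.6, 3.7]
grip_width: 0.0003
grip_force: 2.4
time: 21.5
position: [0.5709, -0.2313, 0.0896]
tool_rot: [0.735, 0.678, -0.001, 0.002]
ft_force: [-3.0, -7.1, 3.9]
grip_width: 0.0005
grip_force: 3.9
time: 21.75
position: [0.5709, -0.231, 0.0897]
tool_rot: [0.735, 0.679, -0.003, 0.004]
ft_force: [-5.8, -16.9, 2.7]
grip_width: 0.0002
grip_force: 8.6
```

```bash
python3 -m creep '[{"translation":[-12,0,0],"roll":0,"gripper":0},{"translation":[-12,0,-40],"roll":0,"gripper":0},{"translation":[-12,0,-80],"roll":0,"gripper":0},{"translation":[-12,0,-120],"roll":0,"gripper":0},{"translation":[-12,0,-160],"roll":0,"gripper":0}]' 30
python3 -m creep '[{"translation":[-32,-23,0],"roll":5,"gripper":60},{"translation":[-64,-47,0],"roll":10,"gripper":60},{"translation":[-96,-70,0],"roll":15,"gripper":60},{"translation":[-128,-94,0],"roll":20,"gripper":60},{"translation":[-158,-118,0],"roll":20,"gripper":60}]' 30
python3 -m creep '[{"translation":[0,0,0],"roll":0,"gripper":60},{"translation":[0,0,0],"roll":0,"gripper":60}]' 30
cat > look.py <<'E'
from h import *
import sys
c=cam("wrist"); im=viewer.camera("wrist"); cv2.imwrite(f"pics/{sys.argv[1]}.png",cv2.resize(im,None,fx=1.5,fy=1.5)); np.save(f"{sys.argv[1]}.npy",np.array(c,dtype=object),allow_pickle=True)
hsv=cv2.cvtColor(im,cv2.COLOR_BGR2HSV)
for t,z in (("offcut_bar",.025),("offcut_flat",.016),("offcut_channel",.026),("offcut_tube",.03)):
    for d in viewer.recognise("wrist",t):
        if d["p"]<.3: continue
        b=np.array(d["bbox"]); m=b[:2]+b[2:]/2
        x0,y0,x1,y1=[int(max(0,v)) for v in (b[0]-8,b[1]-8,b[0]+b[2]+8,b[1]+b[3]+8)]
        sub=hsv[y0:y1,x0:x1]; M=(sub[...,1]<75)&(sub[...,2]>110) if t!="offcut_channel" else sub[...,2]<85
        k,l,s,_=cv2.connectedComponentsWithStats(M.astype(np.uint8)); r=None
        if k>1:
            i=1+np.argmax(s[1:,4]); w=px2w(c,np.argwhere(l==i)[:,::-1]+[x0,y0],z)[:,:2]*1000; r=[np.round(a,1).tolist() for a in cv2.minAreaRect(w.astype(np.float32))]
        print(t,round(d["p"],2),b.round(),px2w(c,[m],z/2)[0].round(3),r)
E
python3 look.py w8; python3 f.py .4524 -.2372 .022
```

```text
time: 22.17
position: [0.5696, -0.236, 0.2495]
tool_rot: [0.736, 0.677, 0.001, -0.002]
ft_force: [0.6, -0.4, 0.3]
grip_width: 0.0003
grip_force: 0.0
time: 22.58
position: [0.4385, -0.3852, 0.2485]
tool_rot: [0.843, 0.538, 0.001, -0.0]
ft_force: [0.7, -0.3, 0.7]
grip_width: 0.0258
grip_force: 0.0
time: 22.75
position: [0.4381, -0.3857, 0.2482]
tool_rot: [0.843, 0.537, 0.001, -0.001]
ft_force: [0.0, -0.5, -0.2]
grip_width: 0.0389
grip_force: 0.0
offcut_bar 0.9 [246. 134.  22.  34.] [ 0.452 -0.373  0.013] [[450.4, -368.1], [43.0, 25.4], 74.4]
offcut_bar 0.9 [267. 207.  33.  33.] [ 0.443 -0.483  0.013] None
offcut_flat 0.79 [197.  28.  26.  42.] [ 0.453 -0.239  0.008] [[452.1, -236.7], [43.3, 28.2], 61.7]
offcut_channel 0.83 [230.  83.  23.  29.] [ 0.462 -0.305  0.013] [[453.0, -299.5], [32.9, 2.4], 63.8]
to go [137.8 -49.7 226.6] yaw of tool y -24.6 F [ 0.2 -0.   1.2] q6 -0.48
```

View pics/w8.png

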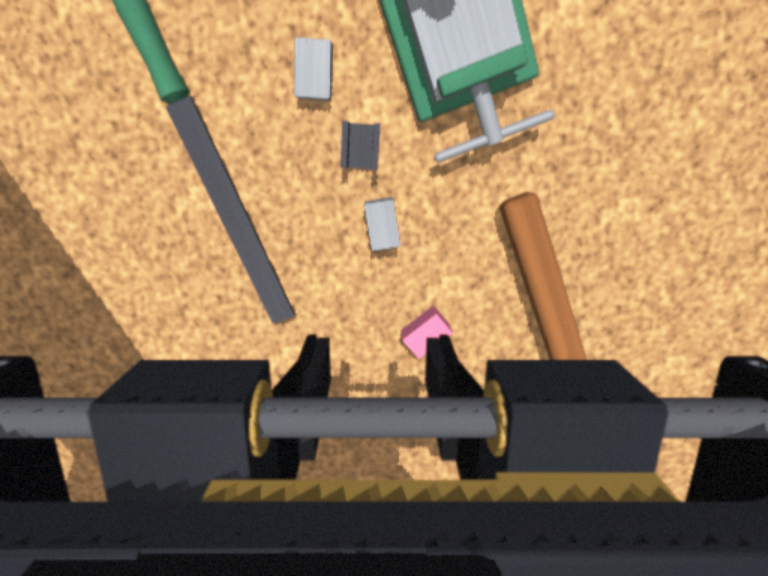

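The wrist view shows the flat at (313,68), channel at (360,145) and bar at (381,224), none of them disturbed, and the pink decoy at (427,333), to be left alone. Taking the bar first.

```bash
python3 -m creep '[{"translation":[18,3,40],"roll":-5,"gripper":50},{"translation":[18,3,80],"roll":-9,"gripper":50},{"translation":[18,3,120],"roll":-9,"gripper":50},{"translation":[18,3,150],"roll":-9,"gripper":50},{"translation":[18,3,150],"roll":-9,"gripper":50}]' 30
python3 f.py .4504 -.3681 .022
python3 - <<'E'
from h import *
c=np.load("w8.npy",allow_pickle=True); c=tuple(np.array(a,float) if i!=1 else float(a) for i,a in enumerate(c))
print(px2w(c,np.array([(343,122),(380,124),(376,168),(342,167)])/1.5,.026)[:,:2].round(4).tolist())
E
```

```text
time: 23.42
position: [0.4473, -0.365, 0.0926]
tool_rot: [0.797, 0.604, -0.0, -0.007]
ft_force: [-1.1, 1.2, -0.4]
grip_width: 0.05
grip_force: 0.0
to go [-2.7  4.6 70.5] yaw of tool y -15.6 F [-1.1  1.2 -0.4] q6 -0.61
[[0.457, -0.2824], [0.4826, -0.296], [0.4656, -0.3249], [0.4412, -0.3126]]
```

```bash
python3 -m creep '[{"translation":[-1,2,35],"roll":0,"gripper":50},{"translation":[-1,2,60],"roll":0,"gripper":50},{"translation":[-1,2,70],"roll":0,"gripper":50},{"translation":[-1,2,70],"roll":0,"gripper":50},{"translation":[-1,2,70],"roll":0,"gripper":15}]' 30
python3 -m creep '[{"translation":[0,0,0],"roll":0,"gripper":15},{"translation":[0,0,0],"roll":0,"gripper":15},{"translation":[0,0,0],"roll":0,"gripper":15},{"translation":[0,0,0],"roll":0,"gripper":15},{"translation":[0,0,0],"roll":0,"gripper":15}]'
python3 -m creep '[{"translation":[0,0,-40],"roll":0,"gripper":15},{"translation":[0,0,-80],"roll":0,"gripper":15},{"translation":[0,0,-120],"roll":0,"gripper":15},{"translation":[0,0,-150],"roll":0,"gripper":15},{"translation":[0,0,-150],"roll":0,"gripper":15}]'
python3 f.py .64 -.01 .18
```

```text
time: 23.83
position: [0.4519, -0.3716, 0.0297]
tool_rot: [0.797, 0.604, 0.0, 0.001]
ft_force: [-0.4, -0.5, -0.1]
grip_width: 0.0477
grip_force: 0.0
time: 24.25
position: [0.4511, -0.3717, 0.0298]
tool_rot: [0.797, 0.604, -0.0, 0.0]
ft_force: [-1.6, 0.3, 6.9]
grip_width: 0.0244
grip_force: 30.0
time: 24.67
position: [0.4539, -0.3746, 0.1854]
tool_rot: [0.797, 0.604, 0.0, 0.007]
ft_force: [0.9, -0.3, -0.9]
grip_width: 0.0246
grip_force: 30.0
to go [401.4  80.2   3.2] yaw of tool y -15.7 F [ 0.9 -0.3 -0.9] q6 -0.61
```

```bash
python3 -m creep '[{"translation":[40,8,0],"roll":-2,"gripper":15},{"translation":[80,16,0],"roll":-4,"gripper":15},{"translation":[120,24,0],"roll":-6,"gripper":15},{"translation":[160,32,0],"roll":-8,"gripper":15},{"translation":[200,40,0],"roll":-11,"gripper":15}]'
python3 f.py .635 -.01 .072
```

```text
time: 25.08
position: [0.5436, -0.1878, 0.1775]
tool_rot: [0.735, 0.678, -0.0, -0.001]
ft_force: [1.4, -0.4, -1.3]
grip_width: 0.0247
grip_force: 30.0
to go [184.5  76.8 105.6] yaw of tool y -4.7 F [ 1.4 -0.4 -1.3] q6 -0.45
```

```bash
python3 -m creep '[{"translation":[37,15,0],"roll":0,"gripper":15},{"translation":[74,30,0],"roll":0,"gripper":15},{"translation":[111,46,0],"roll":0,"gripper":15},{"translation":[148,61,0],"roll":0,"gripper":15},{"translation":[184,77,0],"roll":0,"gripper":15}]'
python3 -m creep '[{"translation":[0,0,40],"roll":0,"gripper":15},{"translation":[0,0,80],"roll":0,"gripper":15},{"translation":[0,0,104],"roll":0,"gripper":15},{"translation":[0,0,104],"roll":0,"gripper":15},{"translation":[0,0,104],"roll":0,"gripper":45}]'
python3 -m creep '[{"translation":[0,0,0],"roll":0,"gripper":45},{"translation":[0,0,0],"roll":0,"gripper":45},{"translation":[0,0,-40],"roll":0,"gripper":50},{"translation":[0,0,-80],"roll":0,"gripper":50},{"translation":[0,0,-115],"roll":0,"gripper":50}]'
python3 f.py .4616 -.304 .18
```

```text
time: 25.5
position: [0.6353, -0.0104, 0.1772]
tool_rot: [0.736, 0.677, -0.001, -0.001]
ft_force: [0.4, -0.3, -1.4]
grip_width: 0.0249
grip_force: 30.0
time: 25.92
position: [0.6341, -0.0123, 0.0724]
tool_rot: [0.736, 0.677, -0.001, -0.002]
ft_force: [0.7, 0.4, 0.4]
grip_width: 0.0268
grip_force: 0.0
time: 26.33
position: [0.6368, -0.0132, 0.1935]
tool_rot: [0.736, 0.677, 0.001, 0.002]
ft_force: [0.8, -0.7, 0.0]
grip_width: 0.0484
grip_force: 0.0
to go [-304.3 -150.4   13. ] yaw of tool y -4.8 F [ 0.8 -0.7  0. ] q6 -0.11
```

```bash
python3 -m creep '[{"translation":[-36,-16,-10],"roll":4,"gripper":60},{"translation":[-72,-33,-20],"roll":8,"gripper":60},{"translation":[-108,-50,-30],"roll":12,"gripper":60},{"translation":[-144,-66,-40],"roll":17,"gripper":60},{"translation":[-180,-83,-50],"roll":22,"gripper":60}]' 30
python3 f.py .44 -.36 .25
python3 -m creep '[{"translation":[-30,-26,0],"roll":0,"gripper":60},{"translation":[-50,-48,0],"roll":0,"gripper":60},{"translation":[-80,-73,0],"roll":0,"gripper":60},{"translation":[-110,-98,0],"roll":0,"gripper":60},{"translation":[-138,-125,0],"roll":0,"gripper":60}]' 30
python3 -m creep '[{"translation":[0,0,0],"roll":0,"gripper":60},{"translation":[0,0,0],"roll":0,"gripper":60}]' 30
python3 look.py w9; python3 f.py .4616 -.304 .024
```

```text
time: 26.75
position: [0.5379, -0.1872, 0.243]
tool_rot: [0.853, 0.523, 0.001, 0.003]
ft_force: [1.1, 0.2, -0.6]
grip_width: 0.0599
grip_force: 0.0
to go [-198.4   -8.8   -7. ] yaw of tool y -27.0 F [ 1.1  0.2 -0.6] q6 -0.06
time: 27.17
position: [0.3636, -0.254, 0.2419]
tool_rot: [0.851, 0.524, 0.0, 0.003]
ft_force: [0.1, -1.2, 0.3]
grip_width: 0.0599
grip_force: 0.0
time: 27.33
position: [0.3636, -0.2537, 0.2417]
tool_rot: [0.853, 0.522, 0.001, 0.002]
ft_force: [-0.4, 0.1, 0.8]
grip_width: 0.06
grip_force: 0.0
offcut_flat 0.83 [294. 105.  25.  36.] [ 0.451 -0.239  0.008] [[451.6, -236.5], [42.0, 28.7], 62.9]
offcut_channel 0.6 [321. 153.  31.  30.] [ 0.46  -0.309  0.013] [[468.3, -305.1], [35.7, 8.8], 60.1]
offcut_channel 0.4 [296. 104.  25.  38.] [ 0.452 -0.24   0.013] [[441.6, -219.8], [1.1, 0.0], -114.5]
to go [ -3.3 108.5 216.3] yaw of tool y -26.6 F [0.5 0.3 0.5] q6 -0.39
```

```bash
python3 -m creep '[{"translation":[-2,36,0],"roll":0.5,"gripper":55},{"translation":[-4,72,10],"roll":1,"gripper":55},{"translation":[-5,108,20],"roll":1,"gripper":55},{"translation":[-5,108,60],"roll":1,"gripper":55},{"translation":[-5,108,100],"roll":1,"gripper":55}]' 30
python3 -m creep '[{"translation":[0,0,30],"roll":0,"gripper":55},{"translation":[0,0,30],"roll":0,"gripper":55},{"translation":[0,0,30],"roll":0,"gripper":55}]' 30
python3 f.py .461 -.3055 .024
```

```text
time: 28.0
position: [0.4636, -0.3075, 0.1399]
tool_rot: [0.855, 0.518, 0.001, 0.004]
ft_force: [-0.6, 0.2, -0.5]
grip_width: 0.055
grip_force: 0.0
time: 28.25
position: [0.4588, -0.3038, 0.108]
tool_rot: [0.856, 0.518, -0.0, -0.002]
ft_force: [0.2, -0.7, 0.5]
grip_width: 0.0547
grip_force: 0.0
to go [-0.6  3.1 84. ] yaw of tool y -27.6 F [ 0.2 -0.7  0.5] q6 -0.31
```

```bash
python3 -m creep '[{"translation":[0,1,40],"roll":0,"gripper":55},{"translation":[0,1,70],"roll":0,"gripper":55},{"translation":[0,1,83],"roll":0,"gripper":55},{"translation":[0,1,83],"roll":0,"gripper":55},{"translation":[0,1,83],"roll":0,"gripper":20}]' 30
python3 -m creep '[{"translation":[0,0,0],"roll":0,"gripper":20},{"translation":[0,0,0],"roll":0,"gripper":20},{"translation":[0,0,0],"roll":0,"gripper":20},{"translation":[0,0,0],"roll":0,"gripper":20},{"translation":[0,0,0],"roll":0,"gripper":20}]'
python3 -m creep '[{"translation":[0,0,-40],"roll":0,"gripper":20},{"translation":[0,0,-80],"roll":0,"gripper":20},{"translation":[0,0,-120],"roll":0,"gripper":20},{"translation":[0,0,-155],"roll":0,"gripper":20},{"translation":[0,0,-155],"roll":0,"gripper":20}]'
python3 f.py .60 .02 .18
```

```text
time: 28.67
position: [0.461, -0.3066, 0.0282]
tool_rot: [0.856, 0.517, 0.0, 0.001]
ft_force: [-0.1, -0.5, -0.0]
grip_width: 0.0529
grip_force: 0.0
time: 29.08
position: [0.4601, -0.3063, 0.0279]
tool_rot: [0.856, 0.517, 0.0, 0.001]
ft_force: [0.6, -0.0, 6.7]
grip_width: 0.0301
grip_force: 30.0
time: 29.5
position: [0.4628, -0.3088, 0.1886]
tool_rot: [0.856, 0.517, 0.002, 0.007]
ft_force: [0.5, -1.3, -0.8]
grip_width: 0.0295
grip_force: 30.0
to go [354.9 -31.6   6.7] yaw of tool y -27.7 F [ 0.5 -1.3 -0.8] q6 -0.31
```

```bash
python3 -m creep '[{"translation":[39,0,0],"roll":-4,"gripper":20},{"translation":[78,1,0],"roll":-8,"gripper":20},{"translation":[117,2,0],"roll":-13,"gripper":20},{"translation":[156,3,0],"roll":-18,"gripper":20},{"translation":[195,3,0],"roll":-23,"gripper":20}]'
python3 f.py .648 .03 .072
```

```text
time: 29.92
position: [0.553, -0.1329, 0.1809]
tool_rot: [0.735, 0.679, -0.0, -0.0]
ft_force: [0.6, -0.0, -0.9]
grip_width: 0.0298
grip_force: 30.0
to go [169.8  81.9 108.9] yaw of tool y -4.5 F [ 0.6 -0.  -0.9] q6 -0.35
```

```bash
python3 -m creep '[{"translation":[34,16,0],"roll":0,"gripper":20},{"translation":[68,32,0],"roll":0,"gripper":20},{"translation":[102,49,0],"roll":0,"gripper":20},{"translation":[136,65,0],"roll":0,"gripper":20},{"translation":[169,81,0],"roll":0,"gripper":20}]'
python3 -m creep '[{"translation":[0,0,40],"roll":0,"gripper":20},{"translation":[0,0,80],"roll":0,"gripper":20},{"translation":[0,0,100],"roll":0,"gripper":20},{"translation":[0,0,100],"roll":0,"gripper":20},{"translation":[0,0,100],"roll":0,"gripper":45}]'
python3 -m creep '[{"translation":[0,0,0],"roll":0,"gripper":45},{"translation":[0,0,0],"roll":0,"gripper":45},{"translation":[0,0,-40],"roll":0,"gripper":50},{"translation":[0,0,-80],"roll":0,"gripper":50},{"translation":[0,0,-115],"roll":0,"gripper":50}]'
python3 f.py .42 -.32 .25
```

```text
time: 30.33
position: [0.6475, 0.0292, 0.1805]
tool_rot: [0.736, 0.677, -0.001, -0.001]
ft_force: [0.8, -0.3, -1.1]
grip_width: 0.03
grip_force: 30.0
time: 30.75
position: [0.6463, 0.0274, 0.0798]
tool_rot: [0.736, 0.677, -0.001, -0.002]
ft_force: [0.3, -0.8, -0.1]
grip_width: 0.0318
grip_force: 0.0
time: 31.17
position: [0.6486, 0.0268, 0.2003]
tool_rot: [0.736, 0.677, 0.001, 0.001]
ft_force: [1.1, -0.7, -0.2]
grip_width: 0.0493
grip_force: 0.0
to go [-364.6 -198.8  -50.4] yaw of tool y -4.8 F [ 1.1 -0.7 -0.2] q6 -0.05
```

```bash
python3 -m creep '[{"translation":[-36,-20,-10],"roll":0,"gripper":60},{"translation":[-72,-40,-20],"roll":0,"gripper":60},{"translation":[-108,-60,-30],"roll":0,"gripper":60},{"translation":[-144,-80,-40],"roll":0,"gripper":60},{"translation":[-182,-99,-50],"roll":0,"gripper":60}]' 30
python3 -m creep '[{"translation":[-36,-20,0],"roll":4,"gripper":60},{"translation":[-72,-40,0],"roll":9,"gripper":60},{"translation":[-108,-60,0],"roll":14,"gripper":60},{"translation":[-144,-80,0],"roll":19,"gripper":60},{"translation":[-182,-99,0],"roll":23,"gripper":60}]' 30
python3 -m creep '[{"translation":[0,0,0],"roll":0,"gripper":60},{"translation":[0,0,0],"roll":0,"gripper":60}]' 30
python3 look.py w10; python3 f.py .4520 -.2368 .023
```

```text
time: 31.58
position: [0.5356, -0.1435, 0.2485]
tool_rot: [0.736, 0.677, 0.001, 0.002]
ft_force: [0.6, -0.2, -0.7]
grip_width: 0.0594
grip_force: 0.0
time: 32.0
position: [0.422, -0.3164, 0.2481]
tool_rot: [0.857, 0.515, 0.001, 0.002]
ft_force: [0.8, -1.2, 0.0]
grip_width: 0.0602
grip_force: 0.0
time: 32.17
position: [0.4223, -0.3174, 0.2476]
tool_rot: [0.857, 0.515, 0.001, 0.002]
ft_force: [-0.4, 0.9, 0.6]
grip_width: 0.06
grip_force: 0.0
offcut_flat 0.86 [229.  80.  23.  37.] [ 0.45  -0.24   0.008] [[451.8, -236.4], [42.2, 27.9], 60.6]
to go [ 80.7 -10.6 223. ] yaw of tool y -27.6 F [0.3 0.  0.2] q6 -0.37
```

View pics/w10.png

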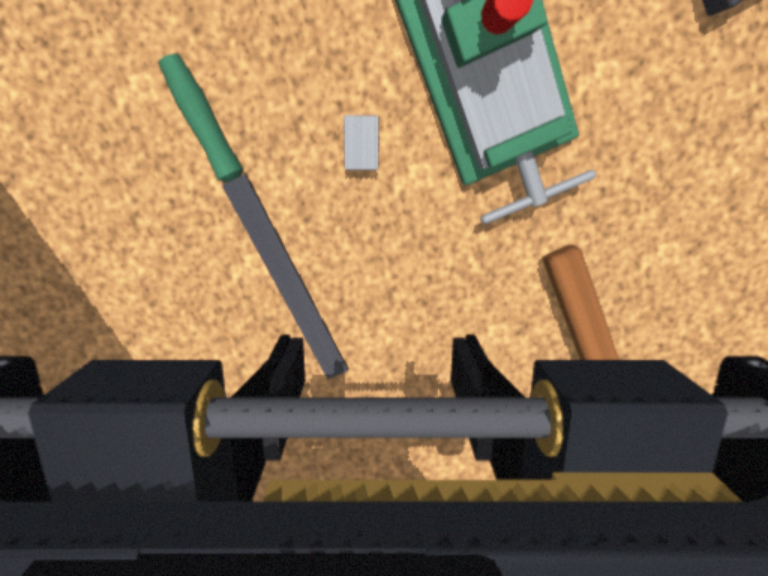

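Only the flat remains, at (361,143), aligned with the tool.

```bash
python3 -m creep '[{"translation":[40,-5,0],"roll":0,"gripper":55},{"translation":[80,-11,0],"roll":0.5,"gripper":55},{"translation":[80,-11,40],"roll":1,"gripper":55},{"translation":[80,-11,80],"roll":1,"gripper":55},{"translation":[80,-11,120],"roll":1,"gripper":55}]' 30
python3 -m creep '[{"translation":[0,0,40],"roll":0,"gripper":55},{"translation":[0,0,70],"roll":0,"gripper":55},{"translation":[0,0,80],"roll":0,"gripper":55},{"translation":[0,0,80],"roll":0,"gripper":55},{"translation":[0,0,80],"roll":0,"gripper":55}]' 30
python3 f.py .4520 -.2366 .022
```

```text
time: 32.83
position: [0.4524, -0.2368, 0.1254]
tool_rot: [0.859, 0.512, 0.001, 0.002]
ft_force: [-0.3, -1.1, 0.1]
grip_width: 0.0551
grip_force: 0.0
time: 33.25
position: [0.4513, -0.2382, 0.0459]
tool_rot: [0.86, 0.51, 0.0, 0.0]
ft_force: [-0.3, -0.2, 0.1]
grip_width: 0.055
grip_force: 0.0
to go [ 1.7 -0.2 23.9] yaw of tool y -28.7 F [-0.3 -0.2  0.1] q6 -0.2
```

```bash
python3 -m creep '[{"translation":[1,0,12],"roll":0,"gripper":55},{"translation":[1,0,20],"roll":0,"gripper":55},{"translation":[1,0,23],"roll":0,"gripper":55},{"translation":[1,0,23],"roll":0,"gripper":55},{"translation":[1,0,23],"roll":0,"gripper":18}]' 30
python3 -m creep '[{"translation":[0,0,0],"roll":0,"gripper":18},{"translation":[0,0,0],"roll":0,"gripper":18},{"translation":[0,0,0],"roll":0,"gripper":18},{"translation":[0,0,0],"roll":0,"gripper":18},{"translation":[0,0,0],"roll":0,"gripper":18}]'
python3 -m creep '[{"translation":[0,0,-40],"roll":0,"gripper":18},{"translation":[0,0,-80],"roll":0,"gripper":18},{"translation":[0,0,-120],"roll":0,"gripper":18},{"translation":[0,0,-160],"roll":0,"gripper":18},{"translation":[0,0,-160],"roll":0,"gripper":18}]'
python3 f.py .615 .02 .18
```

```text
time: 33.67
position: [0.4515, -0.2381, 0.0233]
tool_rot: [0.86, 0.51, 0.0, 0.001]
ft_force: [0.1, -0.1, 0.1]
grip_width: 0.0526
grip_force: 0.0
time: 34.08
position: [0.4511, -0.2378, 0.0227]
tool_rot: [0.86, 0.509, 0.0, 0.0]
ft_force: [-0.3, -0.2, 2.3]
grip_width: 0.0275
grip_force: 30.0
time: 34.5
position: [0.4546, -0.2404, 0.1892]
tool_rot: [0.86, 0.51, 0.002, 0.007]
ft_force: [0.7, -0.7, -1.3]
grip_width: 0.0275
grip_force: 30.0
to go [305.5  15.4   8.5] yaw of tool y -28.7 F [ 0.7 -0.7 -1.3] q6 -0.2
```

```bash
python3 -m creep '[{"translation":[38,1,0],"roll":-4,"gripper":18},{"translation":[76,3,0],"roll":-9,"gripper":18},{"translation":[114,4,0],"roll":-14,"gripper":18},{"translation":[152,6,0],"roll":-19,"gripper":18},{"translation":[190,8,0],"roll":-24,"gripper":18}]'
python3 f.py .608 .015 .08
```

```text
time: 34.92
position: [0.5494, -0.0733, 0.1817]
tool_rot: [0.734, 0.679, -0.0, -0.001]
ft_force: [0.9, -1.6, -1.5]
grip_width: 0.0277
grip_force: 30.0
to go [ 92.6  51.6 101.7] yaw of tool y -4.5 F [ 0.9 -1.6 -1.5] q6 -0.26
```

```bash
python3 -m creep '[{"translation":[33,18,0],"roll":0,"gripper":18},{"translation":[66,36,0],"roll":0,"gripper":18},{"translation":[92,51,0],"roll":0,"gripper":18},{"translation":[92,51,20],"roll":0,"gripper":18},{"translation":[92,51,60],"roll":0,"gripper":18}]'
python3 -m creep '[{"translation":[0,0,25],"roll":0,"gripper":18},{"translation":[0,0,33],"roll":0,"gripper":18},{"translation":[0,0,33],"roll":0,"gripper":18},{"translation":[0,0,33],"roll":0,"gripper":18},{"translation":[0,0,33],"roll":0,"gripper":45}]'
python3 -m creep '[{"translation":[0,0,0],"roll":0,"gripper":45},{"translation":[0,0,0],"roll":0,"gripper":45},{"translation":[0,0,-40],"roll":0,"gripper":50},{"translation":[0,0,-80],"roll":0,"gripper":50},{"translation":[0,0,-120],"roll":0,"gripper":50}]'
python3 -m creep '[{"translation":[-40,-10,0],"roll":0,"gripper":50},{"translation":[-80,-20,-10],"roll":0,"gripper":50},{"translation":[-120,-30,-20],"roll":0,"gripper":50},{"translation":[-160,-40,-30],"roll":0,"gripper":50},{"translation":[-200,-50,-40],"roll":0,"gripper":50}]'
python3 -m creep '[{"translation":[-35,0,-20],"roll":0,"gripper":50},{"translation":[-70,0,-40],"roll":0,"gripper":50},{"translation":[-70,0,-60],"roll":0,"gripper":50},{"translation":[-70,0,-60],"roll":0,"gripper":50}]'
python3 look.py w11; python3 f.py .42 -.32 .25
```

```text
time: 35.33
position: [0.6128, 0.0142, 0.1256]
tool_rot: [0.734, 0.679, 0.004, 0.005]
ft_force: [-0.2, -0.5, -1.8]
grip_width: 0.0279
grip_force: 30.0
time: 35.75
position: [0.6092, 0.012, 0.091]
tool_rot: [0.736, 0.677, 0.001, 0.001]
ft_force: [0.7, -0.4, -0.3]
grip_width: 0.03
grip_force: 0.0
time: 36.17
position: [0.6076, 0.0124, 0.2111]
tool_rot: [0.736, 0.677, -0.0, -0.0]
ft_force: [0.2, -0.4, -0.0]
grip_width: 0.0491
grip_force: 0.0
time: 36.58
position: [0.5418, -0.1815, 0.2508]
tool_rot: [0.736, 0.677, 0.0, 0.001]
ft_force: [0.2, -1.2, -0.2]
grip_width: 0.0501
grip_force: 0.0
time: 36.92
position: [0.5383, -0.2536, 0.3144]
tool_rot: [0.737, 0.676, 0.001, 0.006]
ft_force: [0.1, 0.6, 0.0]
grip_width: 0.0499
grip_force: 0.0
offcut_bar 0.43 [200. 293.   7.   2.] [ 0.433 -0.499  0.013] [[436.1, -474.0], [4.0, 38.0], 84.5]
to go [ -81.2 -109.6   57.8] yaw of tool y -4.7 F [-0.2 -0.8  0.3] q6 -0.54
```

View pics/w11.png

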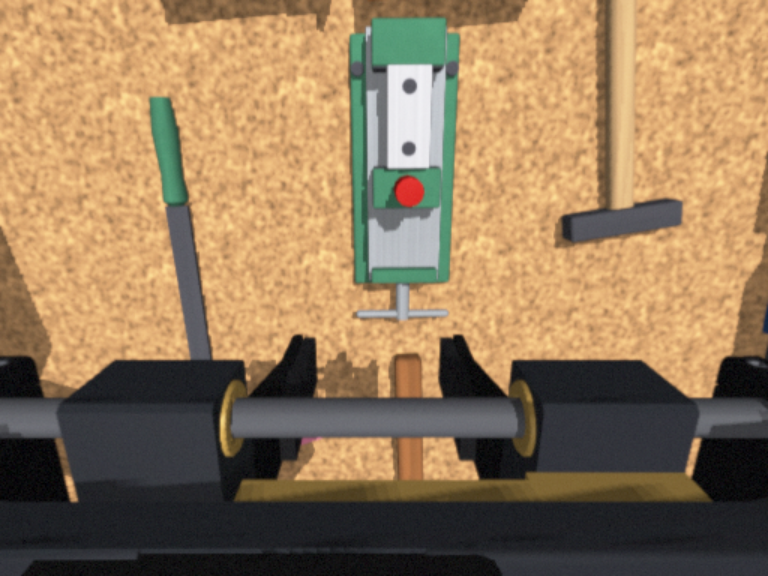

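The block at (409,117) is snug between the fixed jaw (rows 20–68) and the moving jaw (rows 168–207), and the tools look undisturbed. Next I'll check the bin and flaps from the top camera.

Run:
```python
from h import *
im=viewer.camera("top"); cv2.imwrite("pics/t2.png",cv2.resize(im[110:270,60:300],None,fx=3.2,fy=3.2,interpolation=cv2.INTER_CUBIC))
c=cam("top"); k=np.array([.972,-.234]);j=np.array([.234,.972]);C=np.array([.519,.286])
for th in (1.8,2.2):
    for s in (1,-1):
        P=C+j*s*(.083-.07*np.cos(th)); print(th,s,((w2px(c,[[*P,.087+.07*np.sin(th)]])-[60,110])*3.2).round(0))
```

```text
1.8 1 [[179. 239.]]
1.8 -1 [[387. 296.]]
2.2 1 [[157. 233.]]
2.2 -1 [[415. 305.]]
```

View pics/t2.png

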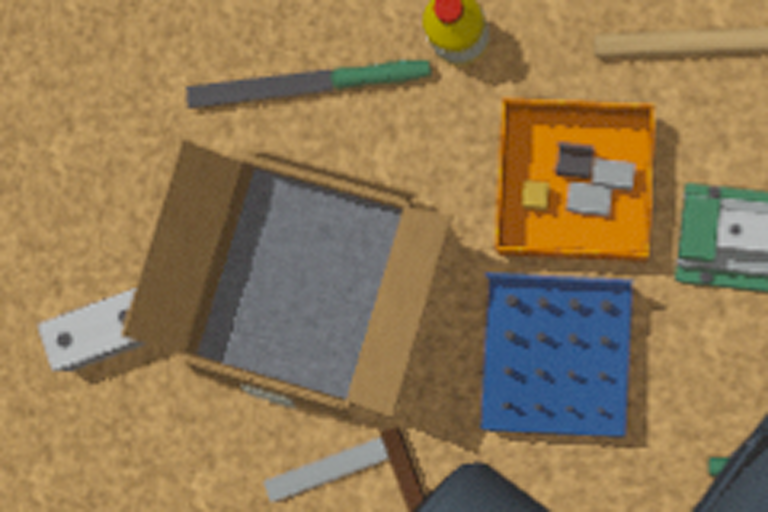

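The top view shows all four offcuts in the bin: stub (536,194), channel (575,160), bar (613,174) and flat (589,198). Both flaps are open about 2.2 rad, with edges at about (155,238) and (415,305). No tube is visible in any view. Handing in.

```bash
python3 -c "
from rig import hand_in
print(hand_in())"
```

```text
the job is handed in; nothing more can be done
None
```

The job is handed in, but no verdict came back: both flaps are open at about 2.2 rad, the block is held snug between the jaws, and the four offcuts I found (stub, bar, channel, flat) are in the scrap bin; I saw no tube in any view and the tools look undisturbed.

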